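Hitch the tube-code reader onto its ball stand and latch it

ROBOT

A 6-joint arm with a two-finger parallel gripper is mounted at the origin on a cart in front of the work surface, level with it; the furniture and walls round the work are solid. World frame = base frame: x ahead of the robot, y to its left, z up, the work surface at z = 0. Lengths are in m, angles in degrees, forces in N, time in s.
With the tool pointing down it reaches from about 0.4 to 0.825 m from the base axis. Payload 7 kg.
Tool frame: the origin (TCP) lies midway between the tips of the shut fingers; the grasp point (between the pads) lies 19 mm behind it (ctrl.hold_point_z is the distance from the TCP to the grasp point, in m); z points along the fingers, x is the direction in which the jaws open and shut, and the axes are right-handed (so a half turn about z gives the same grasp; the last joint's range is limited). The gripper opens to 88 mm and grips with 3 to 60 N. Pads are 19 mm wide; open, the fingers measure 130 mm over their backs; the gripper's body (78 mm by 193 mm) begins 47 mm behind the grasp point.
Start: joints at [-55.8, 20.546, 0.682, 0, -70.136, -16.507], TCP at [0.205, -0.643, 0.227] pointing down, gripper open.
Joint ranges: [-176.03, 176.03], [-82.01, 121.73], [-58.28, 71.71], [-173.87, 95.51], [-174.79, -0.11], [-173.66, 173.66]. Speed limits (degrees/s): [136.94, 136.94, 172.46, 180, 180, 180].

INTERFACE

Orientations are given as [roll, pitch, yaw] about the fixed x, y, z axes, in that order (R = Rz(yaw) Ry(pitch) Rx(roll)).
In Python, from plant import ctrl gives the robot as it stands.
- The arm moves only by the tool apply_moves, never from a script. Its argument "motion" is a list of rows, each a list of 2 entries, a list of its own where there are three numbers: the shift along the world's x, y, z in cm, then the turn about the world's z in degrees. In form: [[[tx, ty, tz], roll], ...]. A call has 1 to 10 rows; each row is the pose to reach, as a shift and turn from the pose commanded when the call began; what a row does not reach only later rows make up. A row lasts 1/10 s, in which the tool goes at most 50 mm and 8.59 degrees, less where a joint would pass 70% of its speed; a pose out of reach is approached as far as the arm can. A call with a gripper value outside its range is refused whole. "hand" is the finger opening in cm, from 0 to 8.76, set as the call begins (left out, the last holds). The fingers move at their own pace and stop on an object; the grip force is fixed at half the most. Time passes only in rows, so rows that repeat a pose let the fingers close. It gives the time, the measured TCP pose, the force and the opening at its end, in the units of the state.
- ctrl.get_obs(): the state, without advancing time (a new reading comes with each control period).
- ctrl.snapshot(name): name is "scene" or "side" or "wrist"; returns (picture, depth): 480x640x3 uint8, blue, green, red; 480x640 float32, m along the optical axis (not along the pixel's ray), 0 where there is no reading.
- ctrl.camera_model(name): a dict with "fx", "fy", "cx", "cy" (pixels), "cam_to_world" (4x4, takes a point from camera to world coordinates); the wrist camera has in their place "tool_from_camera" (4x4, takes a point from camera to tool coordinates, whose origin is the TCP and whose axes are the tool frame's). Camera axes: x right, y down, z forward; pixel columns grow to the right and rows downward; lengths in m; the calibration is good to about 2 mm. A picture is of the moment at which its call begins: read the wrist's pose just before it. camera_model takes no time and is no camera call.
- ctrl.close_job(): hands the job in, once; it reports no verdict.
The state is a dict: "clock": time; "joint_pos": joint angles; "qvel": joint speeds; "tau": joint torques, N m; "tool_pos": TCP position; "orientation": TCP orientation; "force": force on the tool from outside, world axes, zero at the start; "moment": the same for the moment, N m; "opening": finger opening in m.
Only numpy, scipy, OpenCV 4.12 (cv2) and the standard library are available. Lean on these libraries where they do the work, as an engineer would, in place of code of your own. Each camera call takes 0.05 s, during which the arm holds its last target.

TASK

Put the code reader back on its stand so that its window looks out over the tube nest: with the red lever still up, press the reader's socket down onto the steel ball, past its spring catches, until it is fully home and the green pin in its top has risen. Feel your way, because the column is a little out of plumb and of no set height, and never push harder than 20 N. Then press the red latch lever all the way down and leave the reader standing there.

Things in the scene. Friction and masses are not known exactly. Their poses are not given: they have to be found in the camera images.
- reader: Code reader, 0.26 kg, 135 mm long, standing upright on the bench. Origin: centre of the underside of its ball socket; +x the way the window looks, +z up. Round aluminium socket (x -24 to 24, 48 mm across, 42 high), then a grey tongue, then a white scan head with black rim (x 53 to 105, 68 wide, z 8 to 60) whose amber window looks forward and down.
- grip (a point): Middle of the tongue, (34, 0, 26) mm in the reader's frame: the place to grip. Its ribbed sides are flat and 34 mm apart (y -17 to 17), free from x 22 to 52, z 8 to 38.
- socket (a point): (0, 0, 20) mm in the reader's frame: where the ball's centre lies when home. The socket is open below, bore 32.5 mm wide. Two spring catches in the bore stop the ball 13 mm before it is home and need a push of 3 to 8 N to pass; then it runs free to a hard seat. Home, the reader can still turn, and rock some 4 degrees until its underside meets the collar 1.5 mm below.
- latch_lever (a joint): Red latch lever on top of the socket, rad: 0 up (46 degrees above level, open), 0.8 fully down (level, pad forward). Stiff, it stays where it is left: 3 to 6 N straight down on the pad moves it, more at the end, where its jaw closes under the ball. It cannot go down fully unless the ball is home. Its pivot lies at (-21.5, 0, 46.5) mm in the reader's frame, axis along y.
- lever_pad (a point): Middle of the upper face of the lever's thumb pad (24 mm wide, 16 long), 40 mm from the pivot. In the reader's frame about (5, 0, 77) mm when up and (18, 0, 49) mm when down. The lever is a fork of two arms, 22 mm over their outsides, with the indicator pin between them.
- seat_pin (a joint): Green indicator pin in the top of the socket, m: 0 while the socket is empty, about 0.003 (raised) when the ball is fully home.
- reader_stand: Fixed stand; origin on the bench under its column, front towards its -x. Grey base plate 235 x 104 x 12 mm (x -182 to 53). The column has a black clamp knob on its +y side (34 mm out) and ends in a 51 mm round collar, a 13 mm neck and a 30 mm steel ball, whose centre is 130 to 200 mm above the bench and up to 8 mm off the origin sideways, unmeasured.
- nest (a point): White V-groove tube nest across the front of the stand's plate, (-146, 0, 30) mm in its frame, 56 mm wide, a sample tube lying in it; 36 mm high.

How it is judged:
By the outcome, as a careful person would: the job done as asked, in the order asked, and still so for the second after the job is handed in, with the robot touching nothing.
It also fails if it takes over 64 s, if anything falls off the work surface, if the arm or the gripper's body presses on something with over 40 N, if the wrist force passes 120 N, or if a joint passes its speed limit or range.

## Working session

There is one attempt and no reset: what is moved stays moved. The work goes in short steps, Python scripts to look and compute and a tool call to move; the robot and the scene stay as the last step left them, time stands still between calls to the robot, and variables do not carry over. Pictures are saved under pics/ and viewed, and the job is handed in when it is done.

Besides the shell and the picture viewer there is one more tool, called after "Emit:" as name(argument=value, ...), one argument or row to a line, values as JSON. apply_moves: Moves the arm, as the interface text tells. Its arguments: {"type":"object","properties":{"motion":{"type":"array"},"hand":{"type":"number"}},"required":["motion"]}

```bash
ls; mkdir -p pics; cat > h.py <<'E'
import numpy as np, cv2
from plant import ctrl
from scipy.spatial.transform import Rotation as R
np.set_printoptions(precision=4,suppress=True)
def snap(n,tag):
    o=ctrl.get_obs(); im,d=ctrl.snapshot(n); cv2.imwrite(f'pics/{tag}.png',im); np.savez(f'pics/{tag}.npz',im=im,d=d,T=c2w(n,o)); return im,d
def c2w(n,o=None):
    m=ctrl.camera_model(n)
    if n!='wrist': return np.array(m['cam_to_world'])
    T=np.eye(4);T[:3,:3]=R.from_euler('xyz',o['orientation'],degrees=True).as_matrix();T[:3,3]=o['tool_pos']
    return T@np.array(m['tool_from_camera'])
def load(tag): z=np.load(f'pics/{tag}.npz'); return z['im'],z['d'],z['T']
def cloud(n,tag):
    im,d,T=load(tag); m=ctrl.camera_model(n); v,u=np.mgrid[:480,:640]
    P=np.stack([(u-m['cx'])/m['fx']*d,(v-m['cy'])/m['fy']*d,d,np.ones_like(d)],-1)@T.T
    P=P[...,:3]; P[d==0]=np.nan; return im,P
def ray(n,T,u,v):
    m=ctrl.camera_model(n); r=T[:3,:3]@np.array([(u-m['cx'])/m['fx'],(v-m['cy'])/m['fy'],1]); return T[:3,3],r/np.linalg.norm(r)
E
python3 - <<'E'
from h import *
print(ctrl.get_obs())
for n in('scene','side','wrist'):
    snap(n,n+'0'); m=ctrl.camera_model(n); print(n,m)
E
```

```text
pics
{'clock': 0.0, 'joint_pos': array([-55.8004,  20.5922,   0.6328,  -0.0212, -70.1352, -16.5067]), 'qvel': array([ 0.0436,  0.0062, -0.0082,  0.0089, -0.02  ,  0.084 ]), 'tau': array([ -0.0025, -58.2718,  29.3053,   6.9967,   0.0067,  -0.0002]), 'tool_pos': array([ 0.205 , -0.6426,  0.2256]), 'orientation': array([-179.9923,   -0.0964,  107.6856]), 'force': array([0.3847, 0.0521, 0.4819]), 'moment': array([ 0.0127, -0.0206, -0.0029]), 'opening': 0.08771567230337707}
scene {'fx': 621.2635060782209, 'fy': 621.2635060782209, 'cx': 323.93985919566785, 'cy': 235.3871017593853, 'cam_to_world': array([[ 0.718 , -0.3057,  0.6253, -0.0316],
       [-0.6961, -0.3179,  0.6438, -0.6155],
       [ 0.002 , -0.8975, -0.441 ,  0.4862],
       [ 0.    ,  0.    ,  0.    ,  1.    ]])}
side {'fx': 612.08243074613, 'fy': 612.08243074613, 'cx': 313.9899934805984, 'cy': 234.10281747596497, 'cam_to_world': array([[-0.9905, -0.0865,  0.1072,  0.4164],
       [-0.1377,  0.6546, -0.7434,  0.5938],
       [-0.0059, -0.7511, -0.6602,  0.6516],
       [ 0.    ,  0.    ,  0.    ,  1.    ]])}
wrist {'fx': 401.94172748859285, 'fy': 401.94172748859285, 'cx': 324.09629858046407, 'cy': 239.6856578592211, 'tool_from_camera': array([[ 1.    ,  0.0001,  0.0005, -0.0001],
       [-0.0003,  0.9546,  0.2977, -0.0792],
       [-0.0005, -0.2977,  0.9546, -0.1577],
       [ 0.    ,  0.    ,  0.    ,  1.    ]])}
```

View pics/scene0.png

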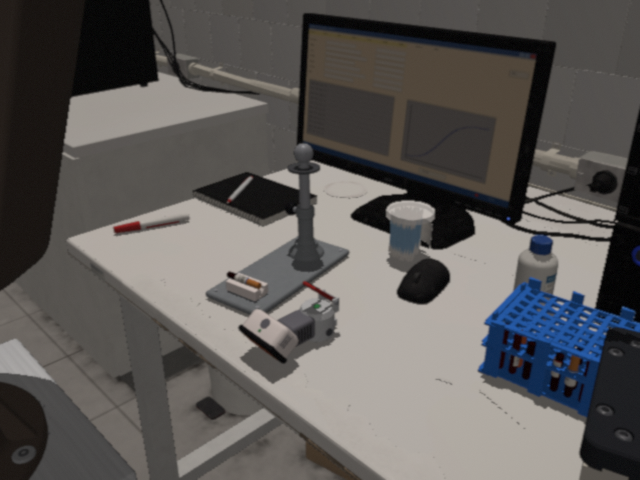

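View pics/side0.png

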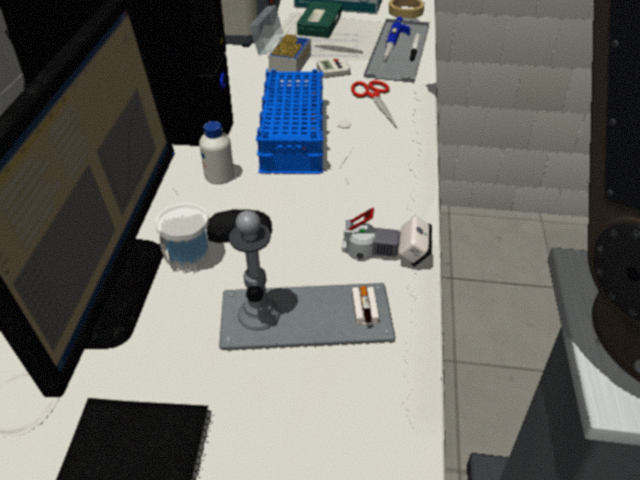

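View pics/wrist0.png

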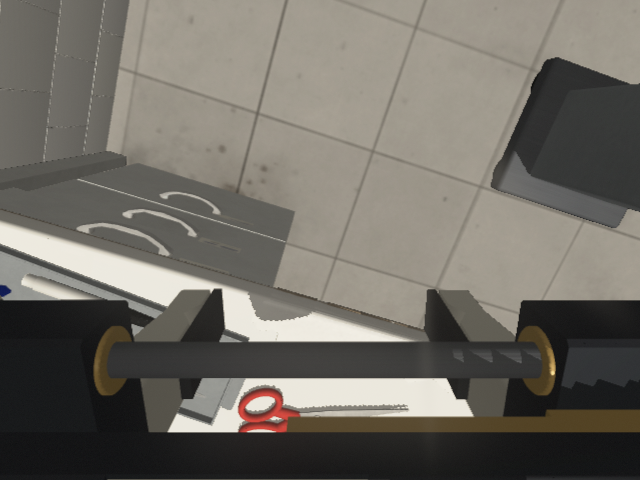

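The scene view shows the ball at (304,153), the stand plate around (280,275) and the reader at about (300,325), with its head towards the robot. In the side view the ball is at (248,222), the reader socket at (360,243) with its lever up, and the head at (415,240). The wrist camera sees only floor and scissors.

```bash
python3 - <<'E'
from h import *
from scipy.optimize import least_squares
for n,(bu,bv),box in(('scene',(304,153),(235,280,345,365)),('side',(248,222),(335,200,440,270))):
    im,P=cloud(n,n+'0')
    # ball
    v,u=np.mgrid[:480,:640]; m=(np.hypot(u-bu,v-bv)<8)&~np.isnan(P[...,0]); Q=P[m]
    f=lambda c:np.linalg.norm(Q-c,axis=1)-.015
    T=c2w(n); c0=Q.mean(0)+ .01*(Q.mean(0)-T[:3,3])/np.linalg.norm(Q.mean(0)-T[:3,3])
    s=least_squares(f,c0,loss='soft_l1',f_scale=.001); print(n,'ball',s.x,'rms',np.sqrt(np.mean(s.fun**2)),m.sum())
    o=T[:3,3];
    hsv=cv2.cvtColor(im,cv2.COLOR_BGR2HSV)
    H,S,V=[hsv[...,i].astype(int) for i in range(3)]
    x0,y0,x1,y1=box; bm=(u>=x0)&(u<=x1)&(v>=y0)&(v<=y1)
    red=bm&((H<8)|(H>172))&(S>120)&(V>60); grn=bm&(H>40)&(H<85)&(S>80)
    print(' red',red.sum(),np.nanmean(P[red],0),np.nanmin(P[red],0),np.nanmax(P[red],0)); print(' green',grn.sum(),np.nanmean(P[grn],0) if grn.any() else'')
    obj=bm&(P[...,2]>.008)&(P[...,2]<.1)
    print(' obj',obj.sum(),np.nanmin(P[obj],0),np.nanmax(P[obj],0))
    w=P[obj]; 
    r=cv2.minAreaRect((w[:,:2]*1000).astype(np.float32)); print(' rect',r)
    # plate
    pl=(abs(P[...,2]-.012)<.003)&(np.hypot(P[...,0]-s.x[0],P[...,1]-s.x[1])<.25)&(S<60)&(V<140)
    pl=cv2.morphologyEx(pl.astype(np.uint8),cv2.MORPH_OPEN,np.ones((3,3)))
    k,l,st,ce=cv2.connectedComponentsWithStats(pl); i=1+np.argmax(st[1:,4]); w=P[l==i]
    print(' plate',st[i],cv2.minAreaRect((w[:,:2]*1000).astype(np.float32)), np.median(w[:,2]))
    crop=im[y0-20:y1+20,x0-20:x1+20]; cv2.imwrite(f'pics/{n}_crop.png',cv2.resize(crop,None,fx=5,fy=5)[:600,:800])
    # orange/white nest
    wh=(np.hypot(P[...,0]-s.x[0],P[...,1]-s.x[1])<.25)&(P[...,2]>.022)&(P[...,2]<.045)&(abs(P[...,1]-s.x[1])<.08)
    print(' nest', np.nanmedian(P[wh],0),wh.sum())
E
```

```text
scene ball [0.5736 0.0546 0.1827] rms 0.001290493485009107 192
 red 96 [ 0.4394 -0.1171  0.0715] [ 0.4285 -0.1238  0.0513] [ 0.4614 -0.0999  0.0817]
 green 16 [ 0.4439 -0.1111  0.0424]
 obj 5319 [ 0.3387 -0.1444  0.008 ] [0.521  0.0366 0.0817]
 rect ((426.618896484375, -70.92060852050781), (213.3597412109375, 134.62254333496094), 56.433738708496094)
 plate [ 207  240  140   73 3524] ((508.8247375488281, 35.49010467529297), (235.53074645996094, 104.02839660644531), 11.2344331741333) 0.01265995035555506
 nest [0.4371 0.0314 0.0291] 999
side ball [0.5749 0.0541 0.1817] rms 0.0009938529917908278 193
 red 146 [ 0.4439 -0.1076  0.0693] [ 0.4308 -0.1208  0.0503] [ 0.4637 -0.097   0.0811]
 green 13 [ 0.4444 -0.1115  0.0417]
 obj 3102 [ 0.3401 -0.1405  0.008 ] [ 0.4742 -0.0721  0.0811]
 rect ((407.32781982421875, -106.74857330322266), (68.2060546875, 133.84024047851562), 89.31790924072266)
 plate [ 220  284  175   64 7088] ((509.1304016113281, 38.761573791503906), (232.85888671875, 104.12427520751953), 11.302742004394531) 0.011803246500231235
 nest [0.4435 0.0458 0.0287] 1370
```

```bash
python3 -c "
import cv2
a=cv2.imread('pics/scene0.png')[280:370,225:345];b=cv2.imread('pics/side0.png')[195:275,325:445]
cv2.imwrite('pics/c1.png',cv2.resize(a,None,fx=6,fy=6,interpolation=2));cv2.imwrite('pics/c2.png',cv2.resize(b,None,fx=6,fy=6,interpolation=2))"
```

```text
(no output)
```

View pics/c1.png

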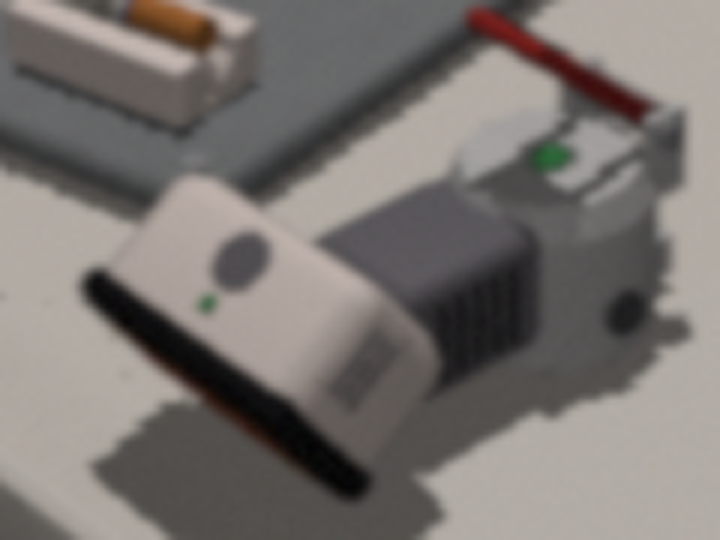

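View pics/c2.png

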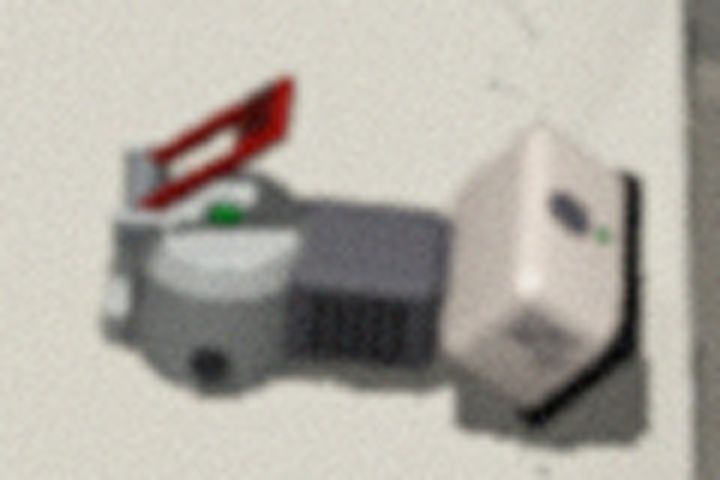

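Both views agree on the ball, at about (0.574, 0.054, 0.182), and on the plate yaw of 11.3°. The reader looks roughly towards −x with its origin near (0.445, −0.11), and its lever is up with the top at z≈0.082. Next I'll refine the reader's heading.

```bash
python3 - <<'E'
from h import *
A=[]
for n,box in(('scene',(235,280,345,365)),('side',(335,200,440,270))):
    im,P=cloud(n,n+'0'); v,u=np.mgrid[:480,:640]; x0,y0,x1,y1=box
    bm=(u>=x0)&(u<=x1)&(v>=y0)&(v<=y1)
    g=lambda lo,hi,xa,xb: P[bm&(P[...,2]>lo)&(P[...,2]<hi)&(P[...,0]>xa)&(P[...,0]<xb)&(P[...,1]<-.06)&(P[...,1]>-.16)]
    h=g(.056,.064,.33,.395); print(n,'headtop',len(h),h.min(0),h.max(0),cv2.minAreaRect((h[:,:2]*1e3).astype(np.float32)),np.median(h[:,2]))
    t=g(.034,.042,.398,.418); print(' tongue top',len(t),np.median(t[:,2]),np.percentile(t[:,1],[1,99]))
    s=g(.038,.045,.421,.48); print(' socket top',len(s),s.min(0),s.max(0),cv2.minEnclosingCircle((s[:,:2]*1e3).astype(np.float32)))
    s=g(.008,.062,.33,.395); print(' head',cv2.minAreaRect((s[:,:2]*1e3).astype(np.float32)))
    for xa in np.arange(.34,.475,.008):
        s=g(.006,.05,xa,xa+.008); print('   ',round(xa,3),np.percentile(s[:,1],[1,99]) if len(s)>5 else '',len(s))
    A.append(P[bm&(P[...,2]>.008)&(P[...,0]<.48)&(P[...,1]<-.06)&(P[...,1]>-.16)])
    # socket cylinder side fit radius 24
    s=g(.008,.036,.425,.475)
    from scipy.optimize import least_squares
    r=least_squares(lambda c:np.hypot(s[:,0]-c[0],s[:,1]-c[1])-.024,[.445,-.11],loss='soft_l1',f_scale=.0015);print(' cyl',r.x,len(s),np.median(abs(r.fun)))
w=np.vstack(A);print(cv2.minAreaRect((w[:,:2]*1e3).astype(np.float32)))
E
```

```text
scene headtop 151 [ 0.3576 -0.1381  0.056 ] [ 0.3708 -0.0797  0.0586] ((364.1347351074219, -108.93067932128906), (13.016548156738281, 58.432247161865234), 0.31162112951278687) 0.056811478599638365
 tongue top 250 0.03817207857936877 [-0.1278 -0.0942]
 socket top 560 [ 0.4211 -0.1341  0.038 ] [ 0.4701 -0.0901  0.0449] ((445.98724365234375, -112.22213745117188), 27.833425521850586)
 head ((367.08331298828125, -110.56295776367188), (67.83047485351562, 56.1878547668457), 89.15657043457031)
    0.34 [-0.143  -0.0776] 422
    0.348 [-0.1427 -0.079 ] 386
    0.356 [-0.1441 -0.081 ] 150
    0.364 [-0.1436 -0.1388] 108
    0.372 [-0.1431 -0.1373] 79
    0.38 [-0.1419 -0.136 ] 20
    0.388 [-0.1272 -0.095 ] 125
    0.396 [-0.1283 -0.0951] 172
    0.404 [-0.1283 -0.096 ] 165
    0.412 [-0.1282 -0.095 ] 175
    0.42 [-0.1301 -0.0966] 207
    0.428 [-0.1339 -0.0939] 257
    0.436 [-0.1372 -0.0914] 236
    0.444 [-0.1359 -0.0915] 181
    0.452 [-0.133  -0.0948] 133
    0.46 [-0.1289 -0.0972] 113
    0.468 [-0.1274 -0.0986] 36
 cyl [ 0.4454 -0.1107] 397 0.0009097217545254582
side headtop 101 [ 0.36
[... 444 characters left out ...]
790924072266)
    0.34 [-0.139 -0.074] 141
    0.348 [-0.1349 -0.0734] 185
    0.356 [-0.1209 -0.0729] 117
    0.364 [-0.0785 -0.0734] 101
    0.372 [-0.1359 -0.0742] 143
    0.38 [-0.1351 -0.0751] 179
    0.388 [-0.1231 -0.0831] 136
    0.396 [-0.1244 -0.0902] 148
    0.404 [-0.1248 -0.0906] 141
    0.412 [-0.122  -0.0909] 143
    0.42 [-0.1248 -0.0904] 144
    0.428 [-0.1246 -0.0874] 171
    0.436 [-0.1279 -0.0836] 183
    0.444 [-0.1236 -0.0836] 170
    0.452 [-0.1201 -0.087 ] 147
    0.46 [-0.1234 -0.092 ] 133
    0.468 [-0.1243 -0.0934] 84
 cyl [ 0.4454 -0.1108] 426 0.0009095698726975555
((406.62188720703125, -108.91097259521484), (72.298095703125, 135.2078094482422), 89.15657043457031)
```

Emit:
apply_moves(
  motion=[
    [[0.5,1.5,0],0],
    [[2,5,0],-2],
    [[3.5,9,0],-4],
    [[5,13,0],-6],
    [[6.7,17.5,0],-8],
    [[8.5,22,0],-10],
    [[10.2,26.5,0],-12],
    [[12,31,0],-14],
    [[13.5,35,0],-16],
    [[15,39,0],-18.5],
  ],
  hand=8.0,
)

```text
clock: 1.15
tool_pos: [0.3553, -0.2513, 0.2267]
orientation: [180.0, -0.0, 89.1]
force: [1.8, -0.3, 0.4]
opening: 0.0801
```

Emit:
apply_moves(
  motion=[
    [[1.7,4.5,0],0],
    [[3.4,9,0],0],
    [[5,13,0],0],
    [[5.5,14.4,0],0],
    [[5.5,14.4,0],0],
    [[5.5,14.4,0],0],
  ],
)

```text
clock: 1.75
tool_pos: [0.4099, -0.1088, 0.2264]
orientation: [-180.0, 0.0, 89.3]
force: [1.1, -0.5, 0.1]
opening: 0.0799
```

```bash
python3 - <<'E'
from h import *
o=ctrl.get_obs();print(o['clock'],o['tool_pos'],o['orientation'],o['force'],o['moment'])
snap('wrist','w1')
E
```

```text
1.75 [ 0.4099 -0.1088  0.2264] [-179.979     0.0028   89.27  ] [ 1.1375 -0.4968  0.0583] [-0.0362  0.0069 -0.0107]
```

View pics/w1.png

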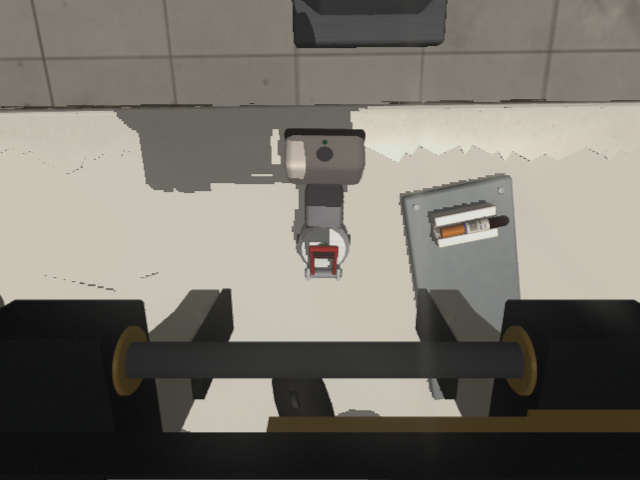

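The wrist view shows the reader almost aligned with the tool: head centred at (325,155), tongue columns 304–343, socket at about (323,247), with the tube nest on the right. I'll measure it.

```bash
python3 - <<'E'
from h import *
im,P=cloud('wrist','w1')
_,_,T=load('w1')
hsv=cv2.cvtColor(im,cv2.COLOR_BGR2HSV);H,S,V=[hsv[...,i].astype(int) for i in range(3)]
v,u=np.mgrid[:480,:640]
bm=(u>270)&(u<380)&(v>120)&(v<290)
for lo,hi,nm in((.055,.066,'headtop'),(.034,.0395,'tongue top'),(.040,.045,'sockettop'),(.05,.09,'all high')):
    m=bm&(P[...,2]>lo)&(P[...,2]<hi); w=P[m]
    if nm=='tongue top': m&=(P[...,0]>.395)&(P[...,0]<.418); w=P[m]
    if nm=='all high': m&=(P[...,0]>.41); w=P[m]
    print(nm,len(w),w.min(0),w.max(0),np.median(w[:,2]),cv2.minAreaRect((w[:,:2]*1e3).astype(np.float32)))
red=bm&((H<8)|(H>172))&(S>120)&(V>50);w=P[red];print('red',len(w),w.min(0),w.max(0),w.mean(0))
gr=bm&(H>40)&(H<85)&(S>80);print('green',[(a,b,P[b,a]) for a,b in zip(u[gr],v[gr])][:12])
for r in range(195,240,4):
    row=V[r,280:370]; print(r,end=' ')
    k=np.where(abs(P[r,290:360,2]-.038)<.004)[0]+290
    if len(k): print(k.min(),k.max(),P[r,k.min()],P[r,k.max()])
pl=(abs(P[...,2]-.012)<.004)&(u>395)&(S<60)&(V<160); w=P[pl];print('plate',cv2.minAreaRect((w[:,:2]*1e3).astype(np.float32)))
cv2.imwrite('pics/w1c.png',cv2.resize(im[120:290,270:380],None,fx=4.5,fy=3.5,interpolation=2))
E
```

```text
headtop 769 [ 0.3617 -0.1377  0.055 ] [ 0.4619 -0.077   0.0659] 0.055957399947012876 ((411.7845764160156, -107.693359375), (60.69049072265625, 100.15316772460938), 89.58040618896484)
tongue top 961 [ 0.395  -0.1253  0.034 ] [ 0.4179 -0.0914  0.0394] 0.03736558275319812 ((406.483642578125, -108.33257293701172), (33.913719177246094, 22.936594009399414), 89.9598159790039)
sockettop 2054 [ 0.3417 -0.1408  0.04  ] [ 0.4716 -0.0735  0.045 ] 0.04158035175524494 ((406.705078125, -107.91464233398438), (66.80447387695312, 129.4940643310547), 89.04971313476562)
all high 607 [ 0.4304 -0.1243  0.05  ] [ 0.4726 -0.0956  0.0814] 0.07488540859122961 ((451.1614074707031, -109.0420913696289), (28.770034790039062, 41.559059143066406), 87.23790740966797)
red 301 [nan nan nan] [nan nan nan] [nan nan nan]
green [(np.int64(323), np.int64(141), array([ 0.3514, -0.1084,  0.0458])), (np.int64(324), np.int64(141), array([ 0.3513, -0.1075,  0.0475])), (np.int64(325), np.int64(141), array([ 0.3513, -0.1067,  0.0467])), (np.int64(326), np.int64(141), array([ 0.3514, -0.1059,  0.0453])), (np.int64(323), np.int64(1
[... 624 characters left out ...]
 -0.0923  0.0359]
207 306 342 [ 0.4083 -0.1241  0.0374] [ 0.409  -0.0923  0.036 ]
211 306 342 [ 0.4123 -0.1243  0.0358] [ 0.4129 -0.0923  0.0348]
215 306 342 [ 0.4158 -0.1244  0.0361] [ 0.4166 -0.0923  0.0347]
219 306 342 [ 0.4197 -0.1245  0.0352] [ 0.4201 -0.0923  0.0353]
223 306 342 [ 0.4232 -0.1246  0.0359] [ 0.4237 -0.0923  0.0357]
227 307 341 [ 0.4269 -0.1238  0.0361] [ 0.4272 -0.0932  0.0363]
231 304 343 [ 0.4312 -0.1267  0.0342] [ 0.4314 -0.0914  0.0348]
235 301 346 [ 0.4347 -0.1294  0.0351] [ 0.4351 -0.0887  0.0353]
239 299 348 [ 0.4386 -0.1314  0.0344] [ 0.4392 -0.0868  0.0344]
plate ((510.4390869140625, 38.0097541809082), (234.3395233154297, 103.11114501953125), 11.189275741577148)
```

View pics/w1c.png

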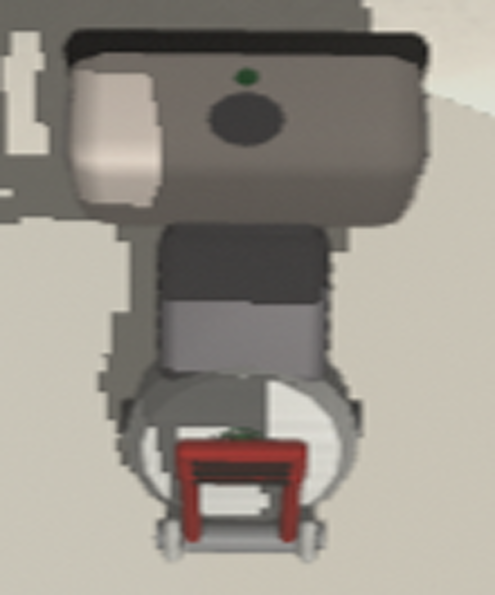

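Emit:
apply_moves(
  motion=[
    [[0,0.05,-3],0],
    [[0,0.05,-7],0],
    [[0,0.05,-11],0],
    [[0,0.05,-14.5],0],
    [[0,0.05,-17],0],
    [[0,0.05,-18.5],0],
    [[0,0.05,-19.5],0],
    [[0,0.05,-20.2],0],
    [[0,0.05,-20.6],0],
    [[0,0.05,-20.7],0],
  ],
  hand=8.7,
)

```text
clock: 2.8
tool_pos: [0.4103, -0.1087, 0.0196]
orientation: [180.0, -0.0, 89.2]
force: [0.0, 0.1, 0.3]
opening: 0.0869
```

Emit:
apply_moves(
  motion=[
    [[0,0,0],0],
    [[0,0,0],0],
  ],
)

```text
clock: 3.0
tool_pos: [0.4106, -0.1085, 0.0201]
orientation: [179.9, -0.0, 89.2]
force: [0.7, 0.2, 0.3]
opening: 0.0869
```

```bash
python3 - <<'E'
from h import *
o=ctrl.get_obs();print(o['clock'],o['tool_pos'],o['orientation'],o['force'],o['moment'])
im,d=snap('side','s2'); im2,_=snap('scene','sc2'); 
cv2.imwrite('pics/s2c.png',cv2.resize(im[150:290,310:470],None,fx=4.5,fy=4,interpolation=2))
E
```

```text
3.0 [ 0.4106 -0.1085  0.0201] [179.9332  -0.013   89.2011] [0.6517 0.2108 0.2823] [-0.0115 -0.0342 -0.0017]
```

View pics/s2c.png

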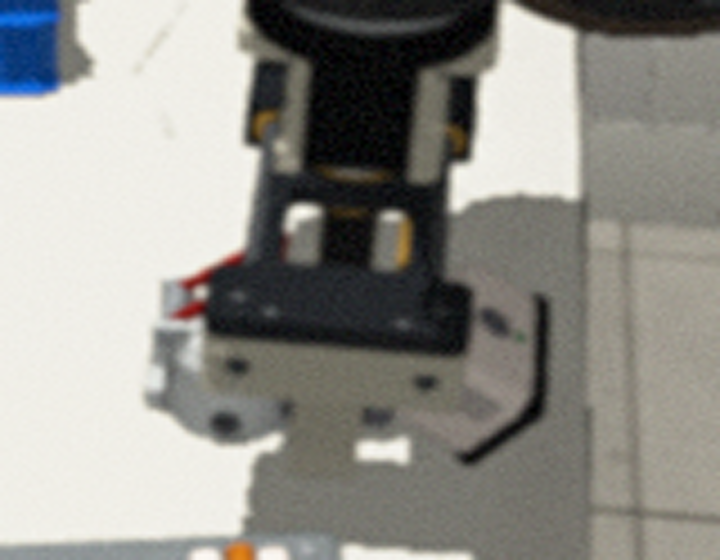

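The side view shows the fingers straddling the tongue between head and socket. The red lever is still up under the gripper body and no force is registering. I'll close on it.

Emit:
apply_moves(
  motion=[
    [[0,0,0],0],
    [[0,0,0],0],
    [[0,0,0],0],
    [[0,0,0],0],
    [[0,0,0],0],
    [[0,0,0],0],
    [[0,0,0],0],
    [[0,0,0],0],
  ],
  hand=2.0,
)

```text
clock: 3.9
tool_pos: [0.41, -0.1086, 0.0195]
orientation: [-180.0, 0.0, 89.2]
force: [-0.6, -0.7, 1.0]
opening: 0.0337
```

```bash
python3 - <<'E'
from h import *
o=ctrl.get_obs();print(o['clock'],o['tool_pos'],o['orientation'],o['force'],o['moment'],o['opening'])
E
```

```text
3.9 [ 0.41   -0.1086  0.0195] [-179.9889    0.0028   89.1912] [-0.5856 -0.6857  1.0418] [-0.1189  0.0309 -0.0034] 0.033667838597004875
```

Emit:
apply_moves(
  motion=[
    [[0,0,0.5],0],
    [[0,0,1.5],0],
    [[0,0,4],0],
    [[0,0,7],0],
    [[0,0,10.5],0],
    [[0,0,14],0],
    [[0,0,17.5],0],
    [[0,0,20.5],0],
    [[0,0,22.5],3],
    [[0,0,23],6],
  ],
)

```text
clock: 4.9
tool_pos: [0.4106, -0.1086, 0.2528]
orientation: [179.7, -0.0, 95.3]
force: [0.1, 0.8, -4.1]
opening: 0.0332
```

Emit:
apply_moves(
  motion=[
    [[0,0,0],3],
    [[0,0,0],6],
    [[0,0,0],6],
    [[0,0,0],6],
  ],
)

```text
clock: 5.3
tool_pos: [0.4097, -0.1086, 0.2498]
orientation: [-180.0, -0.0, 101.1]
force: [0.6, -0.6, -3.8]
opening: 0.0339
```

```bash
python3 - <<'E'
from h import *
o=ctrl.get_obs();print(o['clock'],o['tool_pos'],o['orientation'],o['force'],o['moment'],o['opening'])
im,d=snap('side','s3'); im2,_=snap('scene','sc3'); 
E
```

```text
5.3 [ 0.4097 -0.1086  0.2498] [-179.9997   -0.0123  101.0997] [ 0.5986 -0.6163 -3.8303] [-0.0774  0.1212 -0.0176] 0.03386961057536042
```

View pics/s3.png

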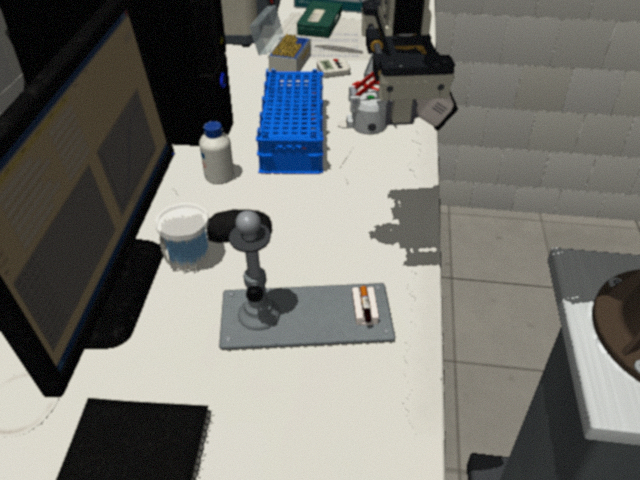

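View pics/sc3.png

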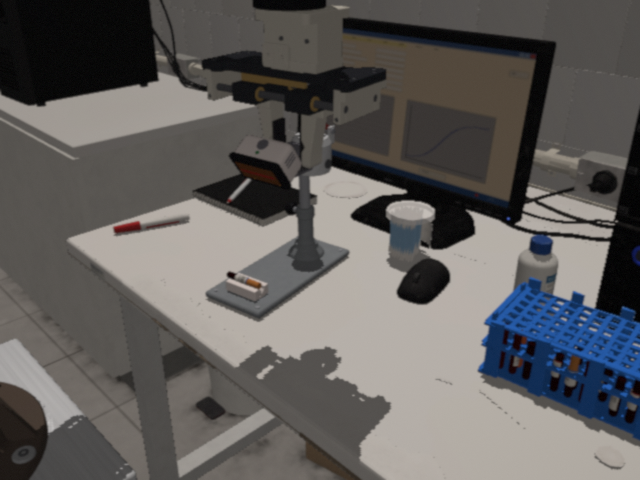

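The side view shows the held reader with its socket at about (368,110) and the red lever up at (367,83). In the scene view the socket is at about (318,150). Next I'll measure the socket's axis and pose in the grip, to see whether it sagged.

```bash
cat > fit.py <<'E'
from h import *
from scipy.optimize import least_squares
def cylfit(Q,c0,r=.024):
    # axis point at z=zm: (x,y)+ (a,b)*(z-zm)
    zm=Q[:,2].mean()
    def f(p):
        a=np.array([p[2],p[3],1.]);a/=np.linalg.norm(a); w=Q-np.array([p[0],p[1],zm]); return np.linalg.norm(np.cross(w,a),axis=1)-r
    s=least_squares(f,[c0[0],c0[1],0,0],loss='soft_l1',f_scale=.001); return s.x,zm,np.median(abs(s.fun))
E
python3 - <<'E'
from fit import *
o=ctrl.get_obs(); yaw=np.radians(101.1); R0=np.array([np.cos(yaw+np.pi/2),np.sin(yaw+np.pi/2)]); print('heading dir',R0)
tcp=np.array([.4097,-.1086,.2498]); org=tcp[:2]-R0*.0355; und=tcp[2]-.0195; print('expected origin',org,und)
L=R0; N=np.array([-L[1],L[0]])
for n,t in(('side','s3'),('scene','sc3')):
    im,P=cloud(n,t); d=P[...,:2]-org; lx=d@L; ly=d@N; z=P[...,2]-und
    m=(np.hypot(lx,ly)<.03)&(z>.004)&(z<.034)&(lx<.016)
    Q=P[m]; x,zm,e=cylfit(Q,org); dd=x[:2]-org
    print(n,len(Q),'axis local offset mm',dd@L*1e3,dd@N*1e3,'tilt deg fwd',np.degrees(x[2:]@L),'lat',np.degrees(x[2:]@N),e, 'z',Q[:,2].min()-und)
    # socket top plane
    m=(np.hypot(lx,ly)<.022)&(abs(z-.042)<.004)&(abs(ly)>.009); q=P[m]
    if len(q)>20:
        A=np.c_[lx[m],ly[m],np.ones(m.sum())]; s=np.linalg.lstsq(A,z[m],rcond=None)[0]; print('  top',len(q),s)
    m=(lx>.028)&(lx<.05)&(abs(ly)<.02)&(abs(z-.038)<.006);print('  tongue',m.sum())
    hm=(lx>.05)&(lx<.12)&(abs(ly)<.045)&(z>-.02)&(z<.075); 
    if hm.sum(): print('  head',hm.sum(),np.percentile(lx[hm],[.5,99.5]),np.percentile(ly[hm],[.5,99.5]),np.percentile(z[hm],[.5,99.5]))
E
```

```text
heading dir [-0.9813 -0.1925]
expected origin [ 0.4445 -0.1018] 0.2303
side 746 axis local offset mm -0.011380534233579284 1.2391023797890612 tilt deg fwd 0.2843931007143838 lat 0.8947151419945933 0.0009312925497005891 z 0.004089344140358553
  top 205 [-0.0194  0.0288  0.041 ]
  tongue 0
  head 1085 [0.0504 0.1031] [-0.0359  0.0003] [0.0102 0.0529]
scene 283 axis local offset mm 0.08699103762085547 1.161149376901187 tilt deg fwd -3.477180125939963 lat -1.3513194214976856 0.0008388504586073868 z 0.004054175106668778
  top 72 [-0.1094 -0.0517  0.0417]
  tongue 110
  head 2659 [0.064  0.1065] [-0.031   0.0344] [0.0103 0.0573]
```

```bash
python3 - <<'E'
from h import *
rs=[]
for n,t,(bu,bv) in(('scene','scene0',(304,153)),('side','side0',(248,222))):
    im,d,T=load(t); c=im[bv-25:bv+25,bu-25:bu+25]; 
    D=d[bv-25:bv+25,bu-25:bu+25]; m=(abs(D-np.median(D[22:28,22:28]))<.025).astype(np.uint8)
    # keep upper part of the ball: fit circle to boundary above neck
    cs,_=cv2.findContours(m,cv2.RETR_EXTERNAL,cv2.CHAIN_APPROX_NONE); k=max(cs,key=cv2.contourArea)[:,0,:].astype(float)
    k=k[k[:,1]<27]; A=np.c_[2*k,np.ones(len(k))]; s=np.linalg.lstsq(A,(k**2).sum(1),rcond=None)[0]
    r=np.sqrt(s[2]+s[0]**2+s[1]**2); print(n,s[0]+bu-25,s[1]+bv-25,r, 'exp r',ctrl.camera_model(n)['fx']*.015/np.median(D[22:28,22:28]))
    rs.append(ray(n,T,s[0]+bu-25,s[1]+bv-25))
M=0;b=0
for o,r in rs: A=np.eye(3)-np.outer(r,r); M=M+A; b=b+A@o
x=np.linalg.solve(M,b); print(x,[np.linalg.norm((np.eye(3)-np.outer(r,r))@(x-o)) for o,r in rs])
E
```

```text
scene 302.4747710531255 152.88442001130323 9.486311367168474 exp r 10.028289
side 247.1670292821961 222.765045443497 12.100467972791625 exp r 12.856915
[0.5742 0.0553 0.182 ] [np.float64(4.438594699776211e-05), np.float64(4.438594699784237e-05)]
```

Emit:
apply_moves(
  motion=[
    [[0.8,1,0],0],
    [[2.5,3,0],0],
    [[4.6,5.5,0],0],
    [[6.6,8,0],0],
    [[8.6,10.5,0],0],
    [[10.5,12.8,0],0],
    [[12,14.6,0],0],
    [[12.95,15.8,0],0],
    [[12.95,15.8,-1],0],
    [[12.95,15.8,-1.2],0],
  ],
)

```text
clock: 6.4
tool_pos: [0.5386, 0.0494, 0.2358]
orientation: [-179.8, 0.0, 101.2]
force: [-0.4, 0.8, -4.1]
opening: 0.0339
```

Emit:
apply_moves(
  motion=[
    [[0,0,0],0],
    [[0,0,0],0],
    [[0,0,0],0],
  ],
)

```text
clock: 6.7
tool_pos: [0.5395, 0.049, 0.2381]
orientation: [180.0, -0.0, 101.2]
force: [0.1, 0.2, -3.5]
opening: 0.0337
```

```bash
python3 - <<'E'
from fit import *
o=ctrl.get_obs();print(o['clock'],o['tool_pos'],o['orientation'],o['force'],o['moment'],o['opening'])
tcp=o['tool_pos'];yaw=np.radians(o['orientation'][2]);L=np.array([np.cos(yaw+np.pi/2),np.sin(yaw+np.pi/2)]);N=np.array([-L[1],L[0]])
snap('side','s4'); snap('scene','sc4'); snap('wrist','w4')
org=tcp[:2]-L*.0355; und=tcp[2]-.0195; print('expected origin',org,und)
ball0=np.array([.5742,.055,.182])
for n,t in(('side','s4'),('scene','sc4')):
    im,P=cloud(n,t); d=P[...,:2]-org; lx=d@L; ly=d@N; z=P[...,2]-und
    m=(np.hypot(lx,ly)<.03)&(z>.004)&(z<.034)&(lx<.016)
    Q=P[m]; x,zm,e=cylfit(Q,org); dd=x[:2]-org
    print(n,len(Q),'axis',x[:2],'local offset mm',dd@L*1e3,dd@N*1e3,'tilt deg fwd',np.degrees(x[2:]@L),'lat',np.degrees(x[2:]@N),e, 'z',Q[:,2].min()-und)
    m=(np.linalg.norm(P-ball0,axis=2)<.02)&(P[...,2]>.18);Q=P[m]
    s=least_squares(lambda c:np.linalg.norm(Q-c,axis=1)-.015,ball0,loss='soft_l1',f_scale=.001);print('  ball',s.x,len(Q),np.median(abs(s.fun)))
    cv2.imwrite(f'pics/{t}c.png',cv2.resize(im[60:280,190:400] if n=='side' else im[60:280,200:400],None,fx=2.7,fy=2.7,interpolation=2))
E
```

```text
6.7 [0.5395 0.049  0.2381] [179.9508  -0.0046 101.1597] [ 0.1174  0.1901 -3.5393] [-0.0396  0.0027 -0.0139] 0.03370890107667543
expected origin [0.5744 0.0559] 0.21863296288571205
side 805 axis [0.5746 0.0545] local offset mm 0.04631008337699404 1.3386565962980637 tilt deg fwd 1.6264123617633441 lat 0.5520157259706793 0.0008158450692012965 z 0.004002420349644986
  ball [0.5744 0.0545 0.1813] 419 0.0005497869734130603
scene 205 axis [0.5739 0.0547] local offset mm 0.6936818495308421 1.0132540974078081 tilt deg fwd -2.9526899030005613 lat -0.4573036333429036 0.0007513662952862744 z 0.004069825839729924
  ball [0.5737 0.0545 0.1823] 233 0.0007458138470179572
```

View pics/s4c.png

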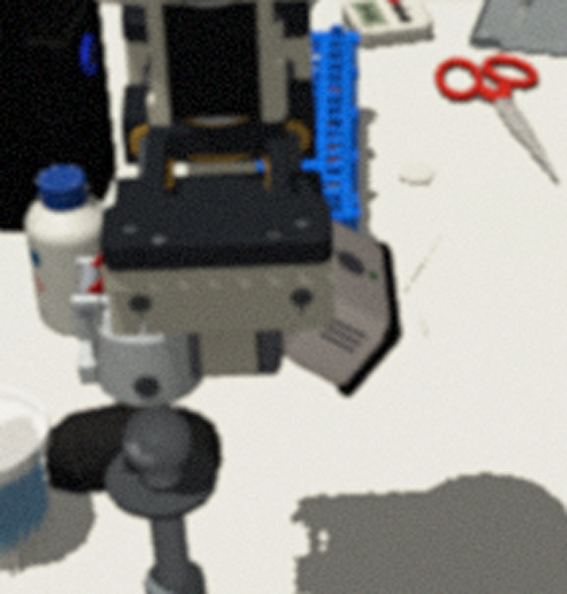

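View pics/sc4c.png

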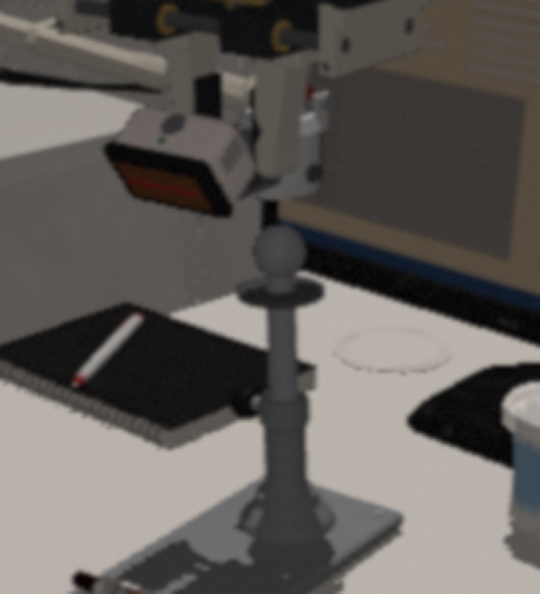

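View pics/w4.png

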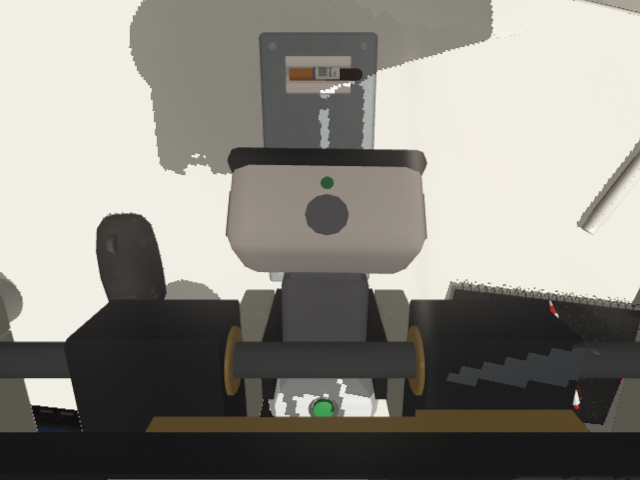

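The same-camera comparison puts the socket axis within 0.3 mm of the ball in both views. The wrist view shows the head (327,210) pointing at the nest (323,73), with the green pin at (323,409). I'll start descending gently.

Emit:
apply_moves(
  motion=[
    [[0,0,-0.5],0],
    [[0,0,-1],0],
    [[0,0,-1.5],0],
    [[0,0,-1.8],0],
    [[0,0,-2.0],0],
    [[0,0,-2.2],0],
    [[0,0,-2.4],0],
    [[0,0,-2.4],0],
  ],
)

```text
clock: 7.65
tool_pos: [0.5395, 0.0494, 0.2133]
orientation: [-180.0, 0.0, 101.2]
force: [-0.6, -0.3, -3.8]
opening: 0.034
```

Emit:
apply_moves(
  motion=[
    [[0,0,-0.2],0],
    [[0,0,-0.4],0],
    [[0,0,-0.6],0],
    [[0,0,-0.8],0],
    [[0,0,-0.8],0],
  ],
)

```text
clock: 8.15
tool_pos: [0.5394, 0.0494, 0.2052]
orientation: [-180.0, 0.0, 101.2]
force: [0.3, 0.2, -3.5]
opening: 0.0334
```

Emit:
apply_moves(
  motion=[
    [[0,0,-0.2],0],
    [[0,0,-0.4],0],
    [[0,0,-0.6],0],
    [[0,0,-0.8],0],
    [[0,0,-0.8],0],
  ],
)

```text
clock: 8.65
tool_pos: [0.5394, 0.0494, 0.1972]
orientation: [-180.0, 0.0, 101.2]
force: [0.1, 0.5, -4.4]
opening: 0.0336
```

Emit:
apply_moves(
  motion=[
    [[0,0,-0.1],0],
    [[0,0,-0.2],0],
    [[0,0,-0.2],0],
  ],
)

```text
clock: 8.95
tool_pos: [0.5396, 0.0494, 0.1955]
orientation: [-180.0, 0.0, 101.2]
force: [-0.3, -0.8, -3.3]
opening: 0.0339
```

Emit:
apply_moves(
  motion=[
    [[0,0,-0.1],0],
    [[0,0,-0.2],0],
    [[0,0,-0.2],0],
  ],
)

```text
clock: 9.25
tool_pos: [0.5396, 0.0493, 0.1935]
orientation: [-180.0, 0.0, 101.2]
force: [0.1, -1.2, -3.4]
opening: 0.0337
```

Emit:
apply_moves(
  motion=[
    [[0,0,-0.1],0],
    [[0,0,-0.1],0],
  ],
)

```text
clock: 9.45
tool_pos: [0.5397, 0.0494, 0.1927]
orientation: [180.0, 0.0, 101.2]
force: [0.6, -0.2, -1.7]
opening: 0.034
```

Emit:
apply_moves(
  motion=[
    [[0,0,-0.05],0],
    [[0,0,-0.1],0],
    [[0,0,-0.1],0],
  ],
)

```text
clock: 9.75
tool_pos: [0.5398, 0.0494, 0.1918]
orientation: [180.0, 0.0, 101.2]
force: [0.7, -0.7, -0.1]
opening: 0.0338
```

```bash
python3 - <<'E'
from h import *
o=ctrl.get_obs();print(o['clock'],o['tool_pos'],o['orientation'],o['force'],o['moment'],o['opening'])
E
```

```text
9.75 [0.5398 0.0494 0.1918] [179.9694   0.005  101.1996] [ 0.6598 -0.6583 -0.1344] [-0.422  -0.0543 -0.0328] 0.033846177325606845
```

Emit:
apply_moves(
  motion=[
    [[0,0,-0.05],0],
    [[0,0,-0.1],0],
    [[0,0,-0.1],0],
  ],
)

```text
clock: 10.05
tool_pos: [0.5398, 0.0495, 0.1908]
orientation: [180.0, 0.0, 101.2]
force: [-0.0, -1.2, 0.6]
opening: 0.0337
```

```bash
python3 - <<'E'
from h import *
o=ctrl.get_obs();print(o['clock'],o['tool_pos'],o['orientation'],o['force'],o['moment'],o['opening'])
E
```

```text
10.05 [0.5398 0.0495 0.1908] [179.9693   0.0032 101.1971] [-0.0431 -1.2061  0.5959] [-0.4208 -0.163  -0.0195] 0.03366694776250027
```

Emit:
apply_moves(
  motion=[
    [[0,0,-0.05],0],
    [[0,0,-0.1],0],
    [[0,0,-0.1],0],
  ],
)

```text
clock: 10.35
tool_pos: [0.5397, 0.0495, 0.1895]
orientation: [180.0, -0.0, 101.2]
force: [-1.3, -1.3, 1.1]
opening: 0.034
```

```bash
cat > look.py <<'E'
import sys
from fit import *
tag=sys.argv[1]
o=ctrl.get_obs();print(o['clock'],o['tool_pos'],o['orientation'],o['force'],o['moment'],o['opening'])
tcp=o['tool_pos'];yaw=np.radians(o['orientation'][2]);L=np.array([np.cos(yaw+np.pi/2),np.sin(yaw+np.pi/2)]);N=np.array([-L[1],L[0]])
org=tcp[:2]-L*.0355; und=tcp[2]-.0195
snap('side','s'+tag); snap('scene','sc'+tag); out=[]
for n,t in(('side','s'+tag),('scene','sc'+tag)):
    im,P=cloud(n,t); d=P[...,:2]-org; lx=d@L; ly=d@N; z=P[...,2]-und
    m=(np.hypot(lx,ly)<.03)&(z>.006)&(z<.034)&(lx<.016)
    Q=P[m]; x,zm,e=cylfit(Q,org); dd=x[:2]-org
    print(n,len(Q),'axis',x[:2],'local offset mm',dd@L*1e3,dd@N*1e3,'tilt deg fwd',np.degrees(x[2:]@L),'lat',np.degrees(x[2:]@N),e)
    c=im[80:260,190:370] if n=='side' else im[80:260,220:400]
    out.append(cv2.resize(c,(400,400),interpolation=2))
cv2.imwrite(f'pics/both{tag}.png',np.hstack(out))
E
python3 look.py 5
```

```text
10.35 [0.5397 0.0495 0.1895] [179.9899  -0.0034 101.1927] [-1.2784 -1.2678  1.0934] [-0.4192 -0.1837 -0.011 ] 0.03399382929068844
side 580 axis [0.5748 0.0551] local offset mm -0.0035675816004363966 1.2769990324132956 tilt deg fwd 1.0240733291487258 lat 0.28669524815782205 0.0008436208766088235
scene 160 axis [0.5751 0.0552] local offset mm -0.37344715604738965 1.234136369218192 tilt deg fwd 0.36179207883010883 lat -1.3406688904778472 0.000978541539862817
```

View pics/both5.png

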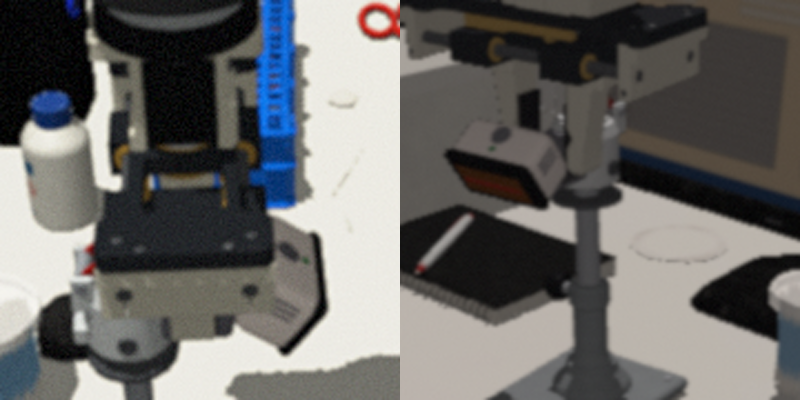

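The socket sits over the ball with its lever still up, and resistance is building evenly at the catches (about 4.7 N net). I'll keep pressing in small steps.

Emit:
apply_moves(
  motion=[
    [[0,0,-0.05],0],
    [[0,0,-0.1],0],
    [[0,0,-0.1],0],
  ],
)

```text
clock: 10.75
tool_pos: [0.5397, 0.0495, 0.1886]
orientation: [180.0, -0.0, 101.2]
force: [0.8, -0.8, 3.0]
opening: 0.0338
```

Emit:
apply_moves(
  motion=[
    [[0,0,-0.05],0],
    [[0,0,-0.1],0],
    [[0,0,-0.1],0],
  ],
)

```text
clock: 11.05
tool_pos: [0.5392, 0.0494, 0.1869]
orientation: [-179.9, -0.0, 101.2]
force: [1.5, -0.8, -2.8]
opening: 0.0339
```

```bash
python3 look.py 6
```

```text
11.05 [0.5392 0.0494 0.1869] [-179.9357   -0.0033  101.1801] [ 1.4989 -0.8255 -2.8434] [-0.3348 -0.4383 -0.0211] 0.03393159948067524
side 575 axis [0.5744 0.055 ] local offset mm -0.11006879916130968 1.3277808785089793 tilt deg fwd 1.7319855888252296 lat 0.6417433295299786 0.0007623210815027974
scene 158 axis [0.5738 0.0551] local offset mm 0.40926522704102286 1.1264083061389503 tilt deg fwd -4.49608863504496 lat -1.893285765306302 0.0009079829605998496
```

The force peaked at about 6.6 N and then dropped away, so the catches have passed. I'll run on to the seat.

Emit:
apply_moves(
  motion=[
    [[0,0,-0.1],0],
    [[0,0,-0.2],0],
    [[0,0,-0.2],0],
  ],
)

```text
clock: 11.45
tool_pos: [0.539, 0.0494, 0.1848]
orientation: [-179.9, -0.0, 101.2]
force: [1.7, -0.7, -6.4]
opening: 0.0337
```

Emit:
apply_moves(
  motion=[
    [[0,0,-0.05],0],
    [[0,0,-0.1],0],
    [[0,0,-0.1],0],
  ],
)

```text
clock: 11.75
tool_pos: [0.5394, 0.0494, 0.1844]
orientation: [-180.0, 0.0, 101.2]
force: [0.4, -1.1, -5.0]
opening: 0.0338
```

Emit:
apply_moves(
  motion=[
    [[0,0,-0.05],0],
    [[0,0,-0.1],0],
    [[0,0,-0.1],0],
  ],
)

```text
clock: 12.05
tool_pos: [0.5396, 0.0495, 0.1835]
orientation: [-180.0, -0.0, 101.2]
force: [0.9, -1.1, -3.8]
opening: 0.034
```

Emit:
apply_moves(
  motion=[
    [[0,0,-0.05],0],
    [[0,0,-0.1],0],
    [[0,0,-0.1],0],
  ],
)

```text
clock: 12.35
tool_pos: [0.5396, 0.0495, 0.1825]
orientation: [-180.0, -0.0, 101.2]
force: [0.0, -2.0, -3.4]
opening: 0.034
```

Emit:
apply_moves(
  motion=[
    [[0,0,-0.05],0],
    [[0,0,-0.1],0],
    [[0,0,-0.1],0],
  ],
)

```text
clock: 12.65
tool_pos: [0.5396, 0.0495, 0.1815]
orientation: [-180.0, -0.0, 101.2]
force: [0.0, -1.0, -2.7]
opening: 0.0338
```

```bash
python3 - <<'E'
from h import *
o=ctrl.get_obs();print(o['clock'],o['tool_pos'],o['orientation'],o['force'],o['moment'],o['opening'])
snap('wrist','w7')
E
```

```text
12.65 [0.5396 0.0495 0.1815] [-179.9987   -0.0029  101.1935] [ 0.0123 -1.0458 -2.6986] [-0.135   0.0983 -0.002 ] 0.03377696998281327
```

View pics/w7.png

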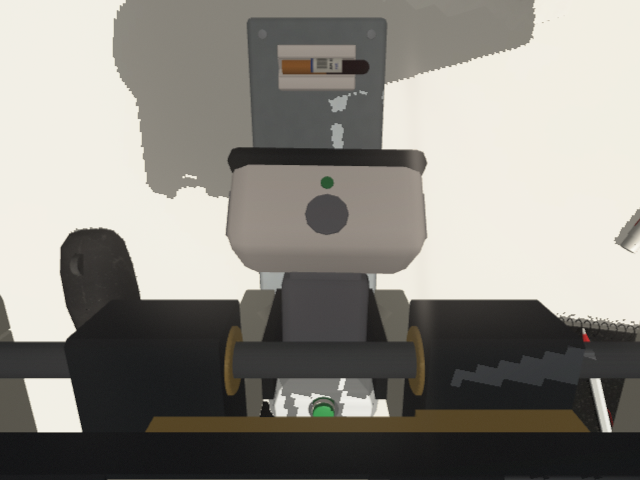

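The wrist view shows the green pin at (323,411) with a dark ring showing behind it, perhaps beginning to rise. The force is still only about 1 N, so I'll continue to the hard seat.

Emit:
apply_moves(
  motion=[
    [[0,0,-0.05],0],
    [[0,0,-0.1],0],
    [[0,0,-0.1],0],
  ],
)

```text
clock: 13.0
tool_pos: [0.5399, 0.0495, 0.1809]
orientation: [180.0, 0.0, 101.2]
force: [0.2, -0.8, 0.7]
opening: 0.0334
```

Emit:
apply_moves(
  motion=[
    [[0,0,-0.05],0],
    [[0,0,-0.05],0],
  ],
)

```text
clock: 13.2
tool_pos: [0.5401, 0.0495, 0.1806]
orientation: [179.9, 0.0, 101.2]
force: [-0.8, -1.1, 3.0]
opening: 0.0344
```

Emit:
apply_moves(
  motion=[
    [[0,0,-0.05],0],
    [[0,0,-0.05],0],
  ],
)

```text
clock: 13.4
tool_pos: [0.5403, 0.0495, 0.1803]
orientation: [179.9, 0.0, 101.2]
force: [-0.9, 0.2, 6.1]
opening: 0.0338
```

The force now climbs steeply at TCP z≈0.1805, which is the seat (vision predicted 0.1815). I'll check the pin.

```bash
python3 look.py 8; python3 - <<'E'
from h import *
snap('wrist','w8')
out=[]
for t in('w4','w7','w8'):
    im,P=cloud('wrist',t); hsv=cv2.cvtColor(im,cv2.COLOR_BGR2HSV); m=(hsv[...,0]>40)&(hsv[...,0]<85)&(hsv[...,1]>80); m[:380]=False; m[:,:290]=False;m[:,360:]=False
    q=P[m]; q=q[~np.isnan(q[:,0])]; print(t,m.sum(),np.median(q,0), np.median(load(t)[1][m]))
    k=np.zeros_like(m); k[380:412,270:380]=True; v,u=np.nonzero(m); print('  px',u.mean(),v.min(),v.max(),u.max()-u.min()+1)
    out.append(cv2.resize(im[360:430,270:380],(550,200),interpolation=2)[:, :])
cv2.imwrite('pics/pins.png',np.vstack(out))
E
```

```text
13.4 [0.5403 0.0495 0.1803] [179.9028   0.0075 101.2098] [-0.8667  0.2157  6.0742] [-0.2014  0.0647  0.0143] 0.03378367755237817
side 546 axis [0.5754 0.0553] local offset mm -0.04429984938728926 1.1694456801660866 tilt deg fwd 3.280976793377399 lat -0.19105604077676622 0.0008063749211875589
scene 174 axis [0.5747 0.0553] local offset mm 0.6700439396066754 0.9953432554746398 tilt deg fwd 0.5093911673024173 lat -1.1297216556827672 0.0008984002326727636
w4 311 [0.574  0.0556 0.2599] 0.16380392
  px 323.0353697749196 399 416 21
w7 264 [0.573  0.0558 0.2056] 0.16126877
  px 322.93939393939394 398 416 21
w8 256 [0.5729 0.0558 0.2055] 0.16026318
  px 323.0859375 398 416 21
```

View pics/pins.png

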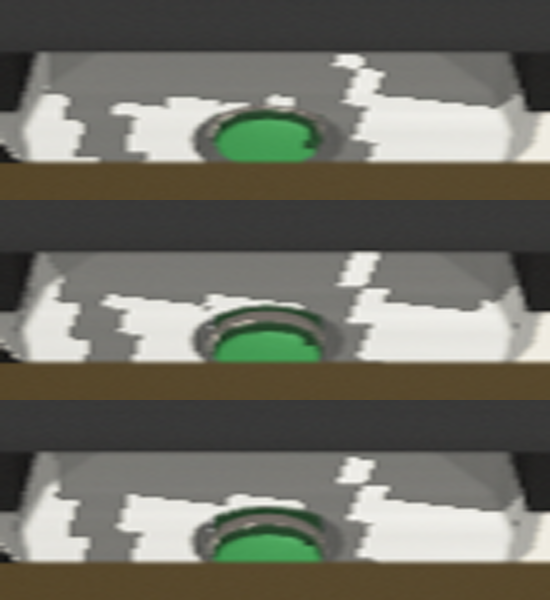

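View pics/both8.png

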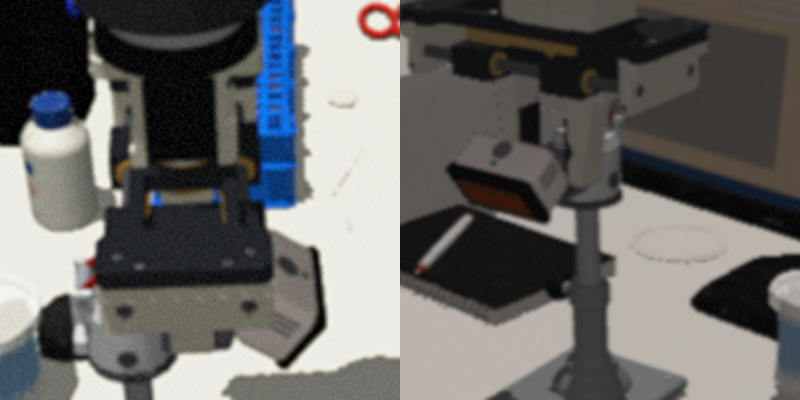

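The pin top now stands about 3.4 mm higher relative to the socket top than before, and the dark ring behind it confirms it has risen. The reader is home at about 9.7 N net. I'll unload the push and release.

Emit:
apply_moves(
  motion=[
    [[0,0,0.05],0],
    [[0,0,0.1],0],
    [[0,0,0.1],0],
  ],
)

```text
clock: 13.85
tool_pos: [0.5397, 0.0495, 0.1806]
orientation: [180.0, -0.0, 101.2]
force: [0.3, -0.5, 2.5]
opening: 0.0338
```

Emit:
apply_moves(
  motion=[
    [[0,0,0],0],
    [[0,0,0],0],
    [[0,0,0],0],
    [[0,0,0],0],
    [[0,0,0],0],
    [[0,0,0],0],
  ],
  hand=8.6,
)

```text
clock: 14.45
tool_pos: [0.5396, 0.0495, 0.1805]
orientation: [-180.0, -0.0, 101.2]
force: [-0.2, -0.2, -0.1]
opening: 0.0764
```

```bash
python3 look.py 9; python3 - <<'E'
from h import *
im,d=snap('wrist','w9')
E
```

```text
14.45 [0.5396 0.0495 0.1805] [-179.9915   -0.0004  101.1924] [-0.2177 -0.1726 -0.1096] [-0.0069 -0.0393 -0.0008] 0.07643736147834847
side 553 axis [0.5754 0.0546] local offset mm -0.6905083995777247 1.8630170082677853 tilt deg fwd 7.311533932465925 lat -0.6374237072573599 0.0008111505104896125
scene 8 axis [0.5865 0.0409] local offset mm -8.817689845495263 17.52822825560832 tilt deg fwd 3.721491780959044 lat 26.990243106112857 0.0003141622815993946
```

View pics/w9.png

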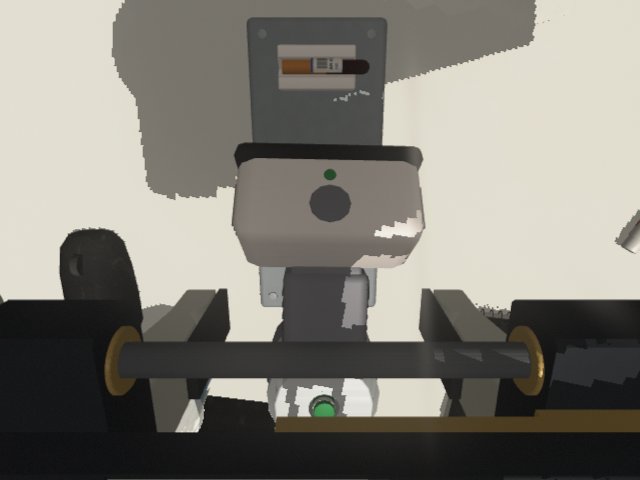

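View pics/both9.png

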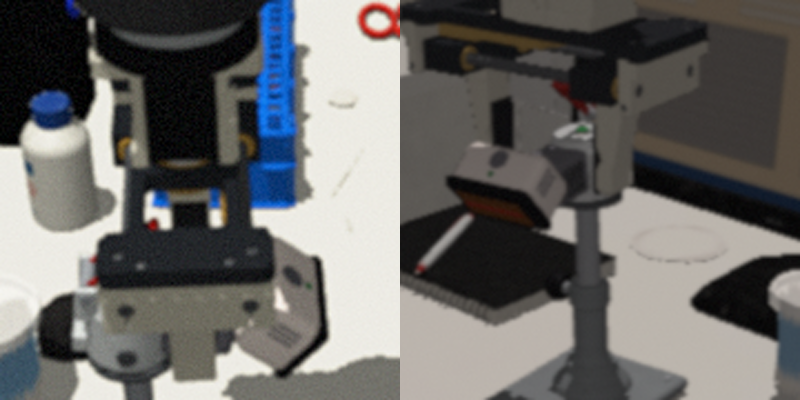

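Released: the reader rocked nose-down a few degrees onto the collar as the brief describes, the lever is still up, the pin is raised and the head still faces the nest. I'll lift off.

Emit:
apply_moves(
  motion=[
    [[0,0,0.3],0],
    [[0,0,1],0],
    [[0,0,3],0],
    [[0,0,6],0],
    [[0,0,9],0],
    [[0,0,12],0],
    [[0,0,14],0],
    [[0,0,15],0],
    [[0,0,15],0],
    [[0,0,15],0],
  ],
  hand=8.7,
)

```text
clock: 15.6
tool_pos: [0.5392, 0.0494, 0.3296]
orientation: [-179.9, -0.0, 101.2]
force: [-0.0, -0.4, -0.1]
opening: 0.087
```

```bash
python3 - <<'E'
from h import *
for n in('wrist','side','scene'): snap(n,n[:2]+'10')
a=cv2.imread('pics/si10.png')[120:280,190:350];b=cv2.imread('pics/sc10.png')[80:240,220:380]
cv2.imwrite('pics/both10.png',np.hstack([cv2.resize(a,(400,400),interpolation=2),cv2.resize(b,(400,400),interpolation=2)]))
o=ctrl.get_obs();print(o['clock'],o['tool_pos'],o['orientation'],o['force'])
def red(im):
    h=cv2.cvtColor(im,cv2.COLOR_BGR2HSV); return ((h[...,0]<8)|(h[...,0]>172))&(h[...,1]>120)&(h[...,2]>50)
ball=np.array([.5744,.0548,.182]); hd=np.radians(191.2);L=np.array([np.cos(hd),np.sin(hd)]);N=np.array([-L[1],L[0]])
for n,t in(('wrist','wr10'),('side','si10'),('scene','sc10')):
    im,P=cloud(n,t); loc=np.stack([(P[...,:2]-ball[:2])@L,(P[...,:2]-ball[:2])@N,P[...,2]-.162],-1)
    m=red(im)&(np.linalg.norm(loc-[0,0,.06],axis=2)<.06); q=loc[m]; print(n,'red',len(q),np.percentile(q,[1,50,99],axis=0)*1e3)
    top=q[q[:,2]>np.percentile(q[:,2],85)]; print('  top edge',top.mean(0)*1e3, 'y range',top[:,1].min(),top[:,1].max())
    h=cv2.cvtColor(im,cv2.COLOR_BGR2HSV); g=(h[...,0]>40)&(h[...,0]<85)&(h[...,1]>80)&(np.linalg.norm(loc-[0,0,.045],axis=2)<.02); print('  green',loc[g].mean(0)*1e3 if g.any() else None)
    hm=(loc[...,0]>.06)&(loc[...,0]<.125)&(abs(loc[...,1])<.06)&(loc[...,2]>-.01)&(loc[...,2]<.075); w=loc[hm]; print('  head',len(w),cv2.minAreaRect((w[:,:2]*1e3).astype(np.float32)))
E
```

```text
15.75 [0.5391 0.0493 0.3292] [-179.8728    0.0155  101.1887] [-1.0119 -0.5767  0.1343]
wrist red 489 [[-18.4384 -13.7725  52.7383]
 [ 13.459   -3.1231  75.9228]
 [ 18.6149   9.0169  79.1417]]
  top edge [16.4223 -2.1623 78.4196] y range -0.013669474322886916 0.008099189244240027
  green None
  head 5751 ((82.31341552734375, -3.5497093200683594), (68.49427032470703, 44.27867889404297), 89.93809509277344)
side red 286 [[-15.093  -14.6329  52.0093]
 [  6.8168  -5.7167  70.4904]
 [ 18.9477   8.3835  79.0233]]
  top edge [16.1587 -4.053  77.956 ] y range -0.014964615837666641 0.007550961498630967
  green [ 2.5515 -1.5364 43.9163]
  head 1968 ((82.8500747680664, -2.7914962768554688), (70.06571960449219, 45.633731842041016), 89.99688720703125)
scene red 140 [[-13.2118 -10.0481  53.4197]
 [ 12.3407   4.2386  70.7388]
 [ 22.3821  11.4046  79.2492]]
  top edge [19.0448  1.6079 78.8027] y range -0.009409914317337854 0.01080344148761646
  green [ 3.1366  0.2348 44.8542]
  head 1473 ((86.85945129394531, -1.0333671569824219), (44.00172805786133, 69.25605010986328), 1.9654358625411987)
```

View pics/both10.png

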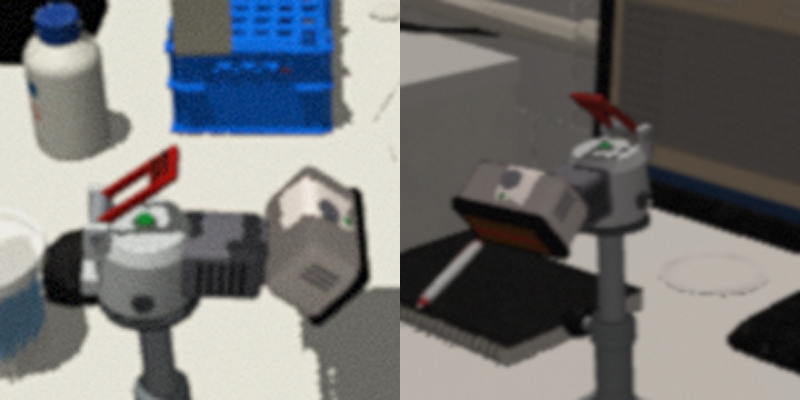

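View pics/wr10.png

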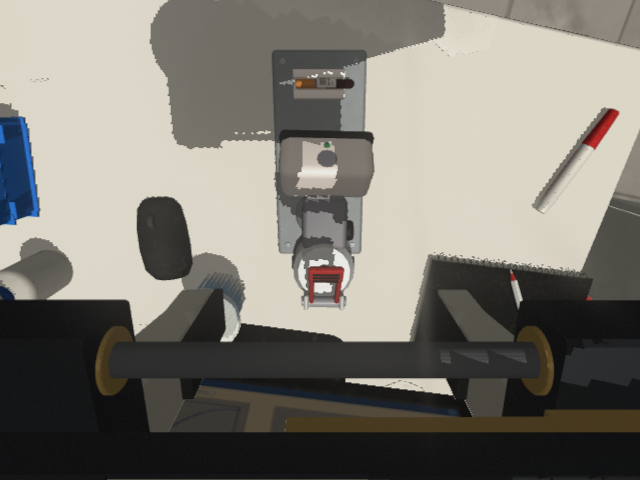

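Clear views now. The side view shows the lever up at (170,165 in the crop) and the green pin raised at (145,220). The wrist view shows the head in line with the nest at (323,83) and the red pad at (325,272). The pad's tip is 18 mm ahead of the ball axis, 2 mm to the side, at z≈0.241. I'll close the fingers and go over the pad.

Emit:
apply_moves(
  motion=[
    [[0.5,0.1,0],0],
    [[1.5,0.35,-0.5],0],
    [[1.5,0.35,-2],0],
    [[1.5,0.35,-3],0],
    [[1.5,0.35,-4],0],
    [[1.5,0.35,-5],0],
    [[1.5,0.35,-6],0],
    [[1.5,0.35,-7],0],
    [[1.5,0.35,-7.5],0],
    [[1.5,0.35,-7.5],0],
  ],
  hand=0,
)

```text
clock: 16.75
tool_pos: [0.5543, 0.0528, 0.2548]
orientation: [-179.9, 0.0, 101.2]
force: [-0.8, 0.7, 0.1]
opening: 0.0124
```

Emit:
apply_moves(
  motion=[
    [[0,0,0],0],
    [[0,0,0],0],
    [[0,0,0],0],
    [[0,0,0],0],
  ],
)

```text
clock: 17.15
tool_pos: [0.5547, 0.053, 0.2559]
orientation: [180.0, -0.0, 101.2]
force: [-0.6, -0.5, -0.5]
opening: 0.0003
```

```bash
python3 - <<'E'
from h import *
for n in('wrist','side','scene'): snap(n,n[:2]+'11')
a=cv2.imread('pics/si11.png')[120:280,190:350];b=cv2.imread('pics/sc11.png')[80:240,220:380]
cv2.imwrite('pics/both11.png',np.hstack([cv2.resize(a,(400,400),interpolation=2),cv2.resize(b,(400,400),interpolation=2)]))
o=ctrl.get_obs();print(o['clock'],o['tool_pos'],o['orientation'],o['force'],o['opening'])
E
```

```text
17.3 [0.5546 0.0529 0.2557] [179.9883  -0.0021 101.1935] [0.5849 0.2086 0.0716] 0.00034517399786071994
```

View pics/both11.png

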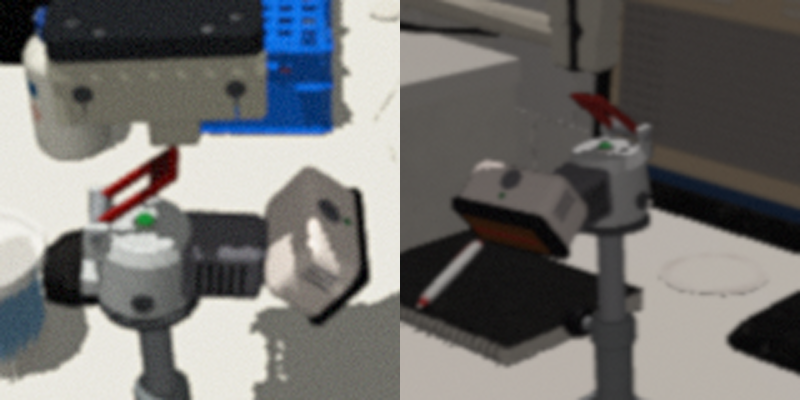

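View pics/wr11.png

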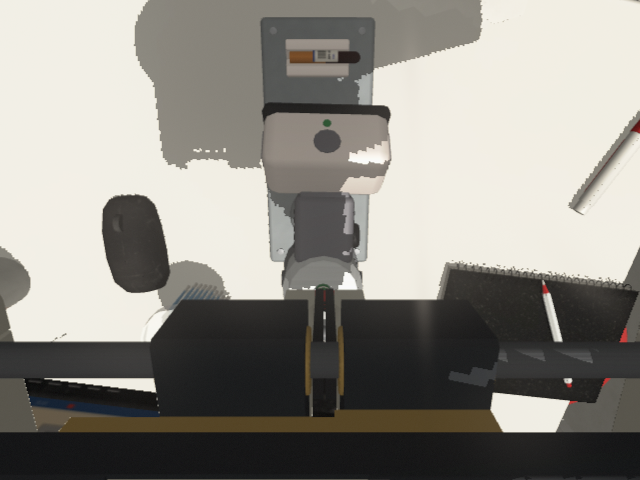

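The side view shows the shut fingertips at (175,135 in the crop), just above the pad's front edge and centred on it. I'll press down in steps.

Emit:
apply_moves(
  motion=[
    [[0,0,-0.5],0],
    [[0,0,-0.9],0],
    [[0,0,-1.2],0],
    [[0,0,-1.4],0],
    [[0,0,-1.6],0],
    [[0,0,-1.8],0],
    [[0,0,-1.8],0],
  ],
)

```text
clock: 18.0
tool_pos: [0.5544, 0.0528, 0.2376]
orientation: [-180.0, 0.0, 101.2]
force: [-2.1, -0.2, 4.1]
opening: 0.0009
```

Emit:
apply_moves(
  motion=[
    [[0,0,-0.2],0],
    [[0,0,-0.4],0],
    [[0,0,-0.4],0],
  ],
)

```text
clock: 18.3
tool_pos: [0.5541, 0.0527, 0.2333]
orientation: [-179.9, 0.0, 101.2]
force: [-2.2, -0.3, 3.5]
opening: 0.0004
```

Emit:
apply_moves(
  motion=[
    [[0,0,-0.2],0],
    [[0,0,-0.4],0],
    [[0,0,-0.6],0],
    [[0,0,-0.6],0],
  ],
)

```text
clock: 18.7
tool_pos: [0.5544, 0.0529, 0.2271]
orientation: [-180.0, -0.0, 101.2]
force: [-0.7, -0.1, 2.1]
opening: 0.0003
```

Emit:
apply_moves(
  motion=[
    [[0,0,-0.2],0],
    [[0,0,-0.4],0],
    [[0,0,-0.6],0],
    [[0,0,-0.6],0],
  ],
)

```text
clock: 19.1
tool_pos: [0.5545, 0.053, 0.2211]
orientation: [-180.0, -0.0, 101.2]
force: [-0.2, 0.9, 0.7]
opening: 0.0007
```

Emit:
apply_moves(
  motion=[
    [[0,0,-0.2],0],
    [[0,0,-0.4],0],
    [[0,0,-0.4],0],
  ],
)

```text
clock: 19.4
tool_pos: [0.5545, 0.0529, 0.2172]
orientation: [-180.0, -0.0, 101.2]
force: [-1.0, -0.2, 0.9]
opening: 0.0
```

```bash
python3 - <<'E'
from h import *
for n in('side','scene'): snap(n,n[:2]+'12')
a=cv2.imread('pics/si12.png')[120:280,190:350];b=cv2.imread('pics/sc12.png')[80:240,220:380]
cv2.imwrite('pics/both12.png',np.hstack([cv2.resize(a,(400,400),interpolation=2),cv2.resize(b,(400,400),interpolation=2)]))
o=ctrl.get_obs();print(o['clock'],o['tool_pos'],o['force'],o['moment'])
E
```

```text
19.5 [0.5546 0.053  0.2173] [-0.5178 -0.2466 -0.5329] [-0.0635  0.0428 -0.0127]
```

View pics/both12.png

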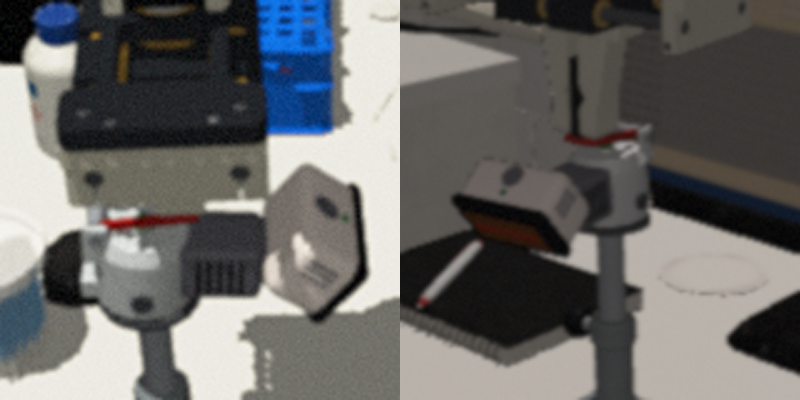

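The lever is following the fingers and is now about 10° short of level, under light force. I'll keep pressing.

Emit:
apply_moves(
  motion=[
    [[0,0,-0.1],0],
    [[0,0,-0.2],0],
    [[0,0,-0.3],0],
    [[0,0,-0.3],0],
  ],
)

```text
clock: 19.9
tool_pos: [0.5546, 0.0529, 0.2145]
orientation: [-180.0, 0.0, 101.2]
force: [-0.2, -0.5, 2.7]
opening: 0.0005
```

Emit:
apply_moves(
  motion=[
    [[0,0,-0.1],0],
    [[0,0,-0.2],0],
    [[0,0,-0.2],0],
  ],
)

```text
clock: 20.2
tool_pos: [0.5546, 0.0529, 0.2125]
orientation: [-180.0, 0.0, 101.2]
force: [0.3, 0.2, 2.8]
opening: 0.0007
```

Emit:
apply_moves(
  motion=[
    [[0,0,-0.1],0],
    [[0,0,-0.1],0],
  ],
)

```text
clock: 20.4
tool_pos: [0.5545, 0.0529, 0.2114]
orientation: [-180.0, 0.0, 101.2]
force: [0.0, -0.4, 3.2]
opening: 0.0005
```

Emit:
apply_moves(
  motion=[
    [[0,0,-0.1],0],
    [[0,0,-0.1],0],
  ],
)

```text
clock: 20.6
tool_pos: [0.5545, 0.0529, 0.2104]
orientation: [-180.0, 0.0, 101.2]
force: [-0.4, -0.0, 2.4]
opening: 0.0003
```

Emit:
apply_moves(
  motion=[
    [[0,0,-0.1],0],
    [[0,0,-0.1],0],
  ],
)

```text
clock: 20.8
tool_pos: [0.5549, 0.0529, 0.2099]
orientation: [180.0, 0.0, 101.2]
force: [-1.2, -1.3, 4.4]
opening: 0.0006
```

Emit:
apply_moves(
  motion=[
    [[0,0,-0.05],0],
    [[0,0,-0.1],0],
  ],
)

```text
clock: 21.0
tool_pos: [0.5553, 0.0529, 0.2096]
orientation: [179.9, 0.0, 101.2]
force: [-1.3, -0.4, 9.8]
opening: 0.0004
```

Emit:
apply_moves(
  motion=[
    [[0,0,-0.04],0],
    [[0,0,-0.04],0],
  ],
)

```text
clock: 21.2
tool_pos: [0.5555, 0.0529, 0.2096]
orientation: [179.9, 0.0, 101.2]
force: [-2.3, -0.9, 10.4]
opening: 0.0007
```

Emit:
apply_moves(
  motion=[
    [[0,0,-0.03],0],
    [[0,0,-0.03],0],
  ],
)

```text
clock: 21.4
tool_pos: [0.5556, 0.0529, 0.2095]
orientation: [179.8, 0.0, 101.2]
force: [-2.4, -1.0, 11.9]
opening: 0.0002
```

```bash
python3 - <<'E'
from h import *
for n in('side','scene'): snap(n,n[:2]+'13')
a=cv2.imread('pics/si13.png')[120:280,190:350];b=cv2.imread('pics/sc13.png')[80:240,220:380]
cv2.imwrite('pics/both13.png',np.hstack([cv2.resize(a,(400,400),interpolation=2),cv2.resize(b,(400,400),interpolation=2)]))
o=ctrl.get_obs();print(o['clock'],o['tool_pos'],o['force'],o['moment'])
E
```

```text
21.5 [0.5555 0.0529 0.2095] [-2.0282 -0.4353 11.4232] [-0.3684  0.8341 -0.0103]
```

View pics/both13.png

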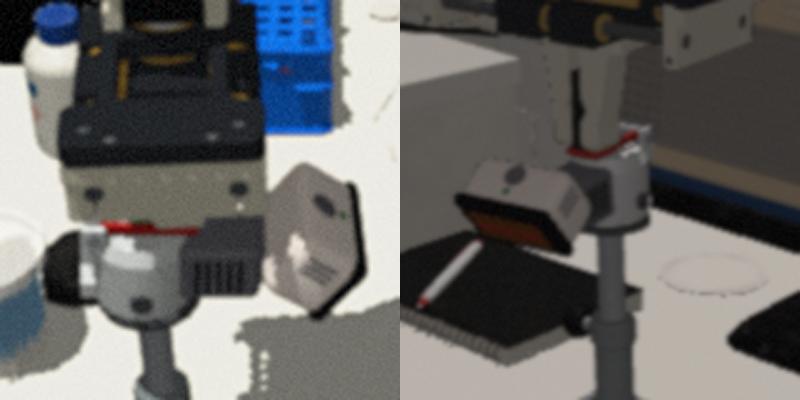

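The lever looks level with the socket top, and z has stalled at 0.2095 with 12 N on it. I'll push slightly more, under 20 N, to be sure the end stop is reached.

Emit:
apply_moves(
  motion=[
    [[0,0,-0.04],0],
    [[0,0,-0.06],0],
    [[0,0,-0.06],0],
  ],
)

```text
clock: 21.8
tool_pos: [0.5558, 0.0529, 0.2094]
orientation: [179.8, 0.0, 101.2]
force: [-2.8, 0.1, 13.6]
opening: 0.0005
```

Emit:
apply_moves(
  motion=[
    [[0,0,-0.03],0],
    [[0,0,-0.03],0],
  ],
)

```text
clock: 22.0
tool_pos: [0.5559, 0.0529, 0.2093]
orientation: [179.8, 0.0, 101.2]
force: [-2.3, -1.0, 14.9]
opening: 0.0004
```

It is at a hard stop: only 0.2 mm of travel from 10 to 15 N. I'll back off and inspect.

Emit:
apply_moves(
  motion=[
    [[0,0,0.2],0],
    [[0,0,0.6],0],
    [[0,0,2],0],
    [[0,0,5],0],
    [[-1,-0.5,8],0],
    [[-3,-1,11],0],
    [[-6,-2,13],0],
    [[-8,-3,13],0],
    [[-8,-3,13],0],
    [[-8,-3,13],0],
  ],
)

```text
clock: 23.0
tool_pos: [0.4744, 0.023, 0.337]
orientation: [180.0, -0.0, 101.2]
force: [-0.3, 0.9, -0.6]
opening: -0.0001
```

```bash
python3 - <<'E'
from h import *
for n in('wrist','side','scene'): snap(n,n[:2]+'14')
a=cv2.imread('pics/si14.png')[120:280,190:350];b=cv2.imread('pics/sc14.png')[80:240,220:380]
cv2.imwrite('pics/both14.png',np.hstack([cv2.resize(a,(400,400),interpolation=2),cv2.resize(b,(400,400),interpolation=2)]))
o=ctrl.get_obs();print(o['clock'],o['tool_pos'],o['orientation'],o['force'])
def red(im):
    h=cv2.cvtColor(im,cv2.COLOR_BGR2HSV); return ((h[...,0]<8)|(h[...,0]>172))&(h[...,1]>120)&(h[...,2]>50)
ball=np.array([.5744,.0548,.182]); hd=np.radians(191.2);L=np.array([np.cos(hd),np.sin(hd)]);N=np.array([-L[1],L[0]])
for n,t in(('wrist','wr14'),('side','si14'),('scene','sc14')):
    im,P=cloud(n,t); loc=np.stack([(P[...,:2]-ball[:2])@L,(P[...,:2]-ball[:2])@N,P[...,2]-.162],-1)
    m=red(im)&(np.linalg.norm(loc-[0,0,.05],axis=2)<.06); q=loc[m]
    if len(q)>10: print(n,'red',len(q),np.percentile(q,[1,50,99],axis=0)*1e3,'slope deg',np.degrees(np.arctan(np.polyfit(q[:,0],q[:,2],1)[0])))
    def slope(mm,nm):
        if mm.sum()>25:
            w=loc[mm]; s=np.linalg.lstsq(np.c_[w[:,:2],np.ones(len(w))],w[:,2],rcond=None)[0]; print('  ',nm,len(w),'slope fwd deg',np.degrees(np.arctan(s[0])),'z0',s[2]*1e3)
    h=cv2.cvtColor(im,cv2.COLOR_BGR2HSV)
    slope((loc[...,0]>.028)&(loc[...,0]<.05)&(abs(loc[...,1])<.014)&(loc[...,2]>.028)&(loc[...,2]<.042),'tongue top')
    slope((np.hypot(loc[...,0],loc[...,1])<.021)&(abs(loc[...,1])>.013)&(abs(loc[...,2]-.042)<.004)&~m,'socket top')
    g=(h[...,0]>40)&(h[...,0]<85)&(h[...,1]>80)&(np.linalg.norm(loc-[0,0,.045],axis=2)<.02); print('  green',g.sum(),loc[g].mean(0)*1e3 if g.any() else None)
    hm=(loc[...,0]>.06)&(loc[...,0]<.125)&(abs(loc[...,1])<.06)&(loc[...,2]>-.01)&(loc[...,2]<.075); w=loc[hm]; print('  head',len(w),cv2.minAreaRect((w[:,:2]*1e3).astype(np.float32)))
E
```

```text
23.15 [0.475  0.0232 0.3362] [-179.922     0.0095  101.1904] [ 0.5125 -0.1433  0.2563]
   tongue top 125 slope fwd deg -4.010419342057826 z0 37.098496854359354
  green 0 None
  head 4541 ((82.16674041748047, -2.4930763244628906), (67.90645599365234, 44.33138656616211), 89.69049072265625)
side red 365 [[-14.3158 -13.687   35.9297]
 [ 13.5576  -4.0556  47.2149]
 [ 28.0199  10.179   50.1711]] slope deg -4.428592233916435
   tongue top 281 slope fwd deg -4.005848189472382 z0 37.51455768404771
   socket top 118 slope fwd deg -1.5053579522694422 z0 43.972340159295015
  green 17 [ 2.1838  1.8815 43.5091]
  head 1957 ((82.53300476074219, -3.033184051513672), (68.0234146118164, 45.35712432861328), 89.19037628173828)
scene red 124 [[-15.3763 -11.2263  44.7215]
 [ 12.313    4.1564  47.8604]
 [ 30.5049  11.8758  50.5223]] slope deg -2.7070504876295716
   tongue top 74 slope fwd deg -3.4307122821785616 z0 38.09415752677509
   socket top 51 slope fwd deg -4.02335148482771 z0 41.78097139164546
  green 0 None
  head 1486 ((84.0643310546875, -0.26633453369140625), (68.44613647460938, 48.67446517944336), 89.1588363647461)
```

View pics/both14.png

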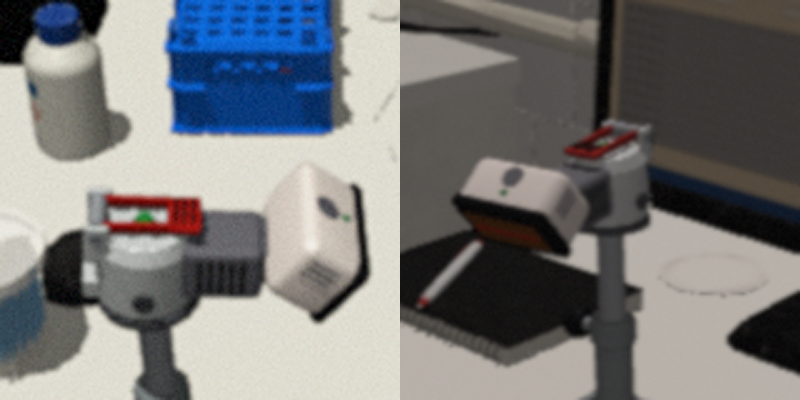

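View pics/wr14.png

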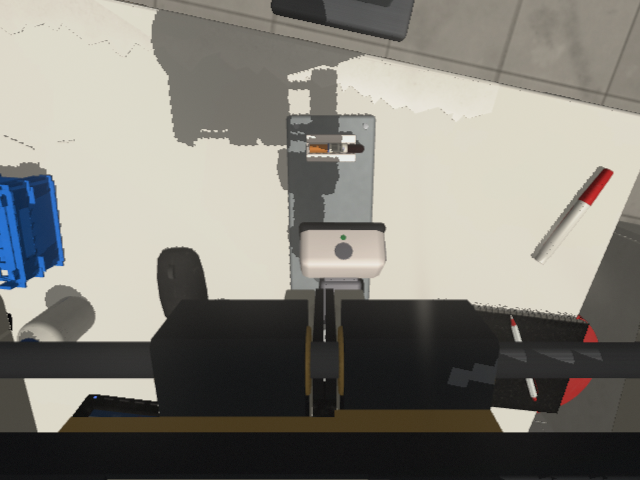

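The lever's slope (−4.4°) matches the reader's own rocked tilt (−4.0°), so it is fully down. The green pin still shows raised between the arms, the head faces the nest at (332,148), and the gripper is clear. I'll hand in.

```bash
python3 -c "
from plant import ctrl
print(ctrl.close_job())"
```

```text
the job is handed in; nothing more can be done
None
```

The reader is back on its stand, fully home on the ball, with the red lever pressed all the way down. I handed the job in after about 23 s of robot time.

**Seating:** I gripped the tongue and lined the socket up to within about 0.3 mm of the ball, by both fixed cameras. With the lever still up I pressed it down. The catches gave way at about 6.6 N and the hard seat came up at about 9.7 N. The green pin rose by about 3.4 mm, measured by the wrist camera.

**Lever:** I released the reader, which rocked about 4° nose-down onto the collar, as the brief said it might. I then pressed the lever with the shut fingertips. It hit a hard stop, moving only about 0.2–0.3 mm between 10 and 15 N. I never pushed harder than 15 N.

**Last checks, with the gripper clear:**
- **Lever:** in the side view it slopes −4.4° against −4.0° for the reader's own tongue, so it is fully down. The scene view's rougher fit gave −2.7° against −3.4°.
- **Pin:** it is still visible and raised between the lever's arms in the side view. It could not be picked out in the last scene and wrist pictures.
- **Window:** the head points at the tube nest within about 2°. The three cameras put it 0.3 to 3 mm off the centre line.
- **Disagreement:** the tilt fits on the socket's round body were too noisy to use, so I relied on the tongue's top face for the tilt.

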